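Rebuild the disc-spring pack of the sole press

TASK

Set the arbor plate into the nest of the green jig and press it fully home, and only then swing the orange-handled clamp shut over its end. Then stack every conical washer lying on the counter onto the arbor so that their faces alternate all the way up, red crown up next to hollow up and never two the same way together, starting with whichever kind lets the pattern use them all and turning none over. Set each washer down lightly, never ramming the stack, leave the other tools where they lie, and let go of everything.

Things in the scene. Friction and masses are not known exactly. Their poses are not given: they have to be found in the camera images.
- crown1_mid (a point): Centre, half-way up, of a conical spring washer lying crown up: its RED face shows from above. 64 mm outside, 25 mm round bore, 9 mm tall, 100 g, z up, yaw of no matter. The full-width rim, 4 mm thick, is at the BOTTOM (0 to 4 mm above what it lies on). 2 or 3 of this kind are present.
- crown2_mid (a point): Centre, half-way up, of a conical spring washer lying crown up: its RED face shows from above. 64 mm outside, 25 mm round bore, 9 mm tall, 100 g, z up, yaw of no matter. The full-width rim, 4 mm thick, is at the BOTTOM (0 to 4 mm above what it lies on). 2 or 3 of this kind are present.
- crown3_mid (a point): Centre, half-way up, of a conical spring washer lying crown up: its RED face shows from above. 64 mm outside, 25 mm round bore, 9 mm tall, 100 g, z up, yaw of no matter. The full-width rim, 4 mm thick, is at the BOTTOM (0 to 4 mm above what it lies on). 2 or 3 of this kind are present.
- cup1_mid (a point): Centre, half-way up, of a conical spring washer lying hollow up: its bare STEEL face shows from above. 64 mm outside, 25 mm round bore, 9 mm tall, 100 g, z up. The full-width rim, 4 mm thick, is at the TOP (5 to 9 mm above what it lies on). 2 or 3 of this kind are present. Alternating, each washer adds 9 mm to the stack; two the same way nest and add 6.
- cup2_mid (a point): Centre, half-way up, of a conical spring washer lying hollow up: its bare STEEL face shows from above. 64 mm outside, 25 mm round bore, 9 mm tall, 100 g, z up. The full-width rim, 4 mm thick, is at the TOP (5 to 9 mm above what it lies on). 2 or 3 of this kind are present. Alternating, each washer adds 9 mm to the stack; two the same way nest and add 6.
- cup3_mid (a point): Centre, half-way up, of a conical spring washer lying hollow up: its bare STEEL face shows from above. 64 mm outside, 25 mm round bore, 9 mm tall, 100 g, z up. The full-width rim, 4 mm thick, is at the TOP (5 to 9 mm above what it lies on). 2 or 3 of this kind are present. Alternating, each washer adds 9 mm to the stack; two the same way nest and add 6.
- arbor_mid (a point): Half-way up the arbor, on its axis: 38 mm above the underside, 28 mm below the tip. The loose aluminium plate is 76 mm (its x) by 170 mm (its y), 10 mm thick, 0.5 kg, either way round; the dark steel arbor in its middle is round, 19 mm thick, 56 mm tall above the plate, tapered over its last 5 mm. Washers have about 2.5 mm play on it.
- nest (a point): Centre of the nest floor of the green fixed jig, 20 mm above the counter; z up, y along the nest's long side towards the clamp. Takes the plate (y along y, either way round) with 3 mm play; the sloping rims, 8 mm high, stay below the plate's top. Fully home, the plate's underside is on this floor (arbor_mid 38 mm above this point) within 2 mm.
- lifter_top (a point): Top of the stiff brass lifter pad (44 by 70 mm) in the middle of the nest floor. At the start it may stand up to 9 mm above the floor, and the plate then rests on it too high. A push of about 10 N straight down on the plate or arbor sends it down flush with the floor, where it stays.
- clamp (a joint): Angle of the hinged clamp in rad: 0 shut (a flat steel strap lies over the last 24 mm of the plate, 1 mm clear of it), about 1.4 open as found. Stiff hinge, stays where it is left; 2 to 4 N at the bar moves it. It cannot shut fully while the plate is too high.
- clamp_bar (a point): Middle of the clamp's orange handle bar: 13 mm thick, 66 mm long along the nest's x, carried at both ends by thin arms (58 mm clear between them), 65 mm from the hinge axis. Free to be pinched from above. Shut, it lies 20 mm from the hinge axis towards the nest (-y of the nest) and 62 mm above the axis; opening swings it over the top, away from the nest (+y) and down.
- clamp_hinge (a point): Middle of the clamp's hinge axis, fixed to the jig at 113 mm along the nest's y from the nest's centre, 36 mm above the counter; the axis runs along the nest's x.
- plier: Bystander, to be left alone: nickel eyelet plier, 120 mm long, lying on the counter; origin under its middle.
- punch: Bystander, to be left alone: red steel punch with a bare steel tip, 120 mm long, lying on the counter; origin under its middle.
- burnisher: Bystander, to be left alone: boxwood burnisher, 135 mm long, lying on the counter; origin under its middle.
- brush: Bystander, to be left alone: hand brush, lying on the counter; origin under its middle.
- tin: Bystander, to be left alone: round polish tin, 72 mm across, 35 mm tall, lying on the counter; origin under its middle.
- dish: Bystander: fixed white ceramic dish of bronze hooks, 96 mm across, 26 mm tall.
Mind the look-alikes: they are no part of the job. Of the things that look like the part that bears arbor_mid, take the one that is farthest to the robot's left at the start.

How it is judged:
By the outcome, as a careful person would: the job done as asked, in the order asked, and still so for the second after the job is handed in, with the robot touching nothing.
Of crown1, crown2, crown3 only 2 to 3 are there at a start; the rules pass over those that are not, and their reading is None.
Of cup1, cup2, cup3 only 2 to 3 are there at a start; the rules pass over those that are not, and their reading is None.
At some moment in a run one of crown1, crown2, crown3, cup1, cup2, cup3 may be knocked a few centimetres aside while the robot is not near it.
Once in a run the grip may slacken for a moment while it holds something.
It also fails if it takes over 208 s, if anything falls off the work surface, if the arm or the gripper's body presses on something with over 40 N, if the wrist force passes 120 N, or if a joint passes its speed limit or range.

ROBOT

A 7-joint arm with a two-finger parallel gripper is mounted at the origin on the work surface. World frame = base frame: x ahead of the robot, y to its left, z up, the work surface at z = 0. Lengths are in mm, angles in rad, forces in N, time in s.
With the tool pointing down it reaches from about 375 to 925 mm from the base axis. Payload 3.1 kg.
Tool frame: the origin (TCP) lies on the centre line of the jaws, within the pads' length; the fingertips stand 11 mm ahead of it and the grasp point (between the pads) lies 8 mm behind it (manip.tips_ahead is the distance from the TCP to the fingertips, in mm); z points along the fingers, y is the line along which they close (so a half turn about z gives the same grasp; the last joint's range is limited). The gripper opens to 85 mm and grips with 20 to 120 N. Pads are 22 mm wide; open, the fingers measure 114 mm over their backs; the gripper's body (76 mm by 85 mm) begins 54 mm behind the grasp point. The pads swing forward as they close: fully open they stand 13 mm farther back than shut.
Start: joints at [-1.301, 0.383, 0.044, 1.598, -0.018, 1.161, -0.05], TCP at [233.694, 606.539, 205.869] pointing down, gripper open.
Joint ranges: [-2.61, 2.61], [-0.41, 2.15], [-1.48, 1.57], [0, 2.5], [-1.57, 4.71], [0.05, 1.97], [-2.85, 2.85]. Speed limits (rad/s): [2.79, 2.79, 3.14, 3.14, 3.14, 3.14, 3.14].

INTERFACE

Orientations are given as a unit quaternion [w, x, y, z].
In Python, from plant import manip gives the robot as it stands. The module is installed in compiled form; this text tells all that it offers.
- The arm moves only by the tool send_rows, never from a script. Its argument "motion" is a list of rows, each an object with "twist": the turn, a rotation vector about the tool's x, y, z as a fraction of full scale, a list of three; "translation": the shift along the tool's x, y, z as a fraction of full scale, a list of three; "gripper": the opening, from 0 (shut) to 1 (fully open). A call has 1 to 20 rows; each row is the pose to reach, as a shift and turn from the pose commanded when the call began, along the tool's axes at that moment, turning the shorter way round; what a row does not reach only later rows make up. Full scale, the value 1, is 0.3 m for a shift and pi rad for a turn. A row lasts 1/8 s, in which the tool goes at most 62.5 mm and 10.7 degrees, less where a joint would pass 70% of its speed; a pose out of reach is approached as far as the arm can. A call with a number of a shift or a turn outside -1 to 1 is refused whole. A call with a gripper value outside its range is refused whole. The fingers move at their own pace and stop on an object; "force" is the grip in N (left out, the last holds). Time passes only in rows, so rows that repeat a pose let the fingers close. It gives the time, the measured TCP pose, the force, the opening and the grip force at its end, in the units of the state.
- manip.read_state(): the state, without advancing time (a new reading comes with each control period).
- manip.camera(name): name is "scene" or "top"; returns a dict with "image" (420x560x3 uint8, red, green, blue), "K" (3x3 intrinsics, pixels), "dist" ([k1, k2, p1, p2, k3] as OpenCV has them; the pictures are not rectified), "R" (3x3) and "t" (3): a world point X has camera coordinates R X + t. Camera axes: x right, y down, z forward; pixel columns grow to the right and rows downward; lengths in mm; the calibration is good to about 2 mm. A picture is of the moment at which its call begins. There is no depth.
- manip.job_done(): hands the job in; it is judged then, once.
The state is a dict: "t": time; "joint_pos": joint angles; "qvel": joint speeds; "joint_torque": joint torques, N m; "tcp_pos": TCP position; "ee_rot": TCP orientation; "force": force on the tool from outside, world axes, zero at the start; "moment": the same for the moment, N m; "finger_gap": opening from 0.0 (shut) to 1.0 (fully open); "grasp_force": force on a finger pad.
Only numpy, scipy, OpenCV 4.12 (cv2) and the standard library are available. Lean on these libraries where they do the work, as an engineer would, in place of code of your own. Each camera call takes 0.05 s, during which the arm holds its last target. There are 200 camera calls.

## Working session

There is one attempt and no reset: what is moved stays moved. The work goes in short steps, Python scripts to look and compute and a tool call to move; the robot and the scene stay as the last step left them, time stands still between calls to the robot, and variables do not carry over. Pictures are saved under pics/ and viewed, at most 14 in all, crops included, and the job is handed in when it is done.

Besides the shell and the picture viewer there is one more tool, called by a JSON object that holds its "api" and its "payload", one argument or row to a line. send_rows: Moves the arm, as the interface text tells. Its arguments: {"type":"object","properties":{"motion":{"type":"array","items":{"type":"object","properties":{"twist":{"type":"array","items":{"type":"number"}},"translation":{"type":"array","items":{"type":"number"}},"gripper":{"type":"number"}}}},"force":{"type":"number"}},"required":["motion"]}

```bash
mkdir -p pics
python3 - <<'E'
from plant import manip
import cv2,numpy as np
for n in("scene","top"):
    c=manip.camera(n); cv2.imwrite(f"pics/{n}0.png",cv2.resize(c["image"][:,:,::-1],None,fx=1.42,fy=1.42,interpolation=cv2.INTER_CUBIC)); np.savez(f"{n}0.npz",**c)
    print(n,c["K"].tolist(),c["dist"],c["R"].round(3).tolist(),c["t"].round(1))
s=manip.read_state();print(s["tcp_pos"],s["ee_rot"],s["finger_gap"],s["force"],manip.tips_ahead)
E
```

```text
scene [[444.32382810263863, 0.0, 278.7844940268164], [0.0, 444.32382810263863, 210.3865158587098], [0.0, 0.0, 1.0]] [-0.13083734  0.          0.          0.          0.        ] [[-0.5, 0.866, -0.011], [0.579, 0.324, -0.748], [-0.644, -0.381, -0.663]] [ 245.4 -241.6 1706.1]
top [[460.5797012788444, 0.0, 289.86779313966946], [0.0, 460.5797012788444, 213.35692303619425], [0.0, 0.0, 1.0]] [-0.04763178  0.          0.          0.          0.        ] [[-0.021, -1.0, -0.009], [-0.992, 0.022, -0.122], [0.122, 0.006, -0.992]] [  23.5  507.  1075. ]
[233.38180442 605.66147868 204.59309857] [-1.61768301e-04  1.82835926e-01  9.83142697e-01 -1.19797101e-03] 0.9995917106790685 [ 0.08104829 -0.24656623 -0.12355097] 11.0
```

View pics/scene0.png

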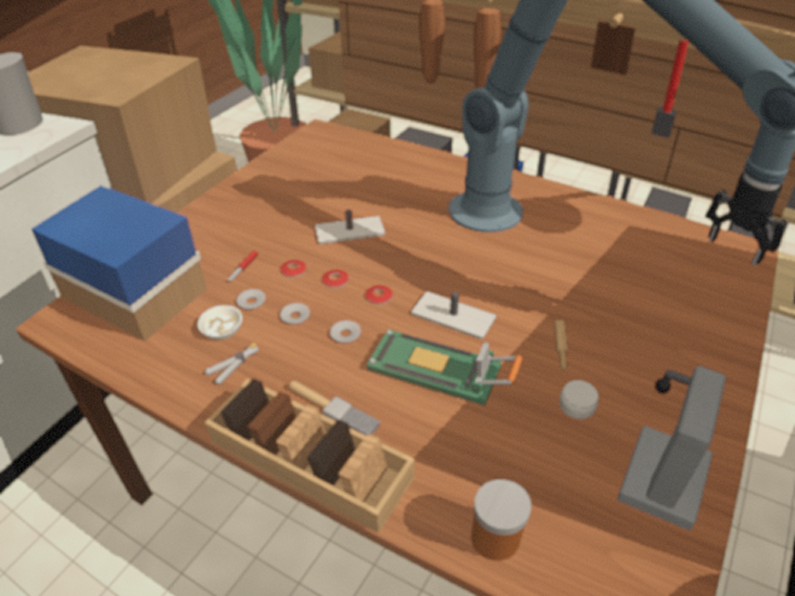

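View pics/top0.png

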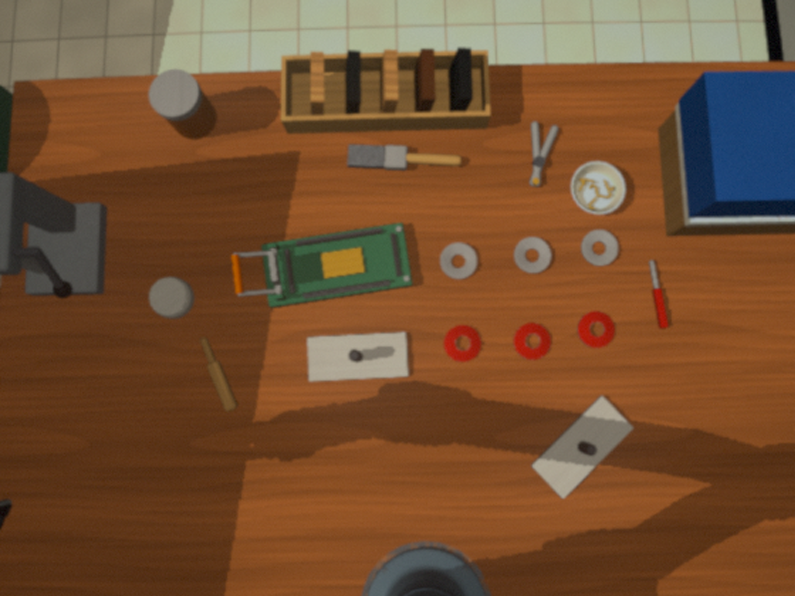

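The top view shows three red crowns (462,343), (532,341), (597,329) and three steel cups (459,261), (533,255), (600,248). The jig is at (340,263) with its orange bar at (237,273). The leftmost arbor plate is at (358,355); the look-alike is at (585,447).

```bash
cat > lib.py <<'E'
import numpy as np,cv2
from plant import manip
from scipy.spatial.transform import Rotation as Ro
def cam(n): return manip.camera(n)
def und(c,uv): return cv2.undistortPoints(np.float64(uv).reshape(-1,1,2),c["K"],c["dist"]).reshape(-1,2)
def plane(c,uv,z):
    d=np.c_[und(c,uv),np.ones(len(np.reshape(uv,(-1,2))))]@c["R"]; o=-c["R"].T@c["t"]
    return o+d*((z-o[2])/d[:,2])[:,None]
def proj(c,X): return cv2.projectPoints(np.float64(X).reshape(-1,1,3),cv2.Rodrigues(c["R"])[0],c["t"],c["K"],c["dist"])[0].reshape(-1,2)
def tri(c1,u1,c2,u2):
    P=[np.c_[c["R"],c["t"]] for c in(c1,c2)]
    X=cv2.triangulatePoints(P[0],P[1],und(c1,u1).T,und(c2,u2).T); return (X[:3]/X[3]).T
def masks(im):
    h=cv2.cvtColor(im,cv2.COLOR_RGB2HSV).astype(int);H,S,V=h[...,0],h[...,1],h[...,2]
    return dict(red=((H<4)|(H>174))&(S>195)&(V>90),orange=(H>=6)&(H<14)&(S>215)&(V>150),green=(H>50)&(H<85)&(S>90),
      grey=(S<60)&(V>95),brass=(H>15)&(H<30)&(S>110)&(V>130),dark=(V<60)&(S<110))
def blobs(m,lo,hi):
    m=np.uint8(m)*255; cs=cv2.findContours(m,cv2.RETR_EXTERNAL,cv2.CHAIN_APPROX_NONE)[0]; out=[]
    for c in cs:
        a=cv2.contourArea(c)
        if lo<a<hi: out.append((a,c.reshape(-1,2)))
    return out
def move(xyz,yaw=None):
    "tool fractions for world target; yaw = direction (rad) of tool y (finger line)"
    s=manip.read_state();q=s["ee_rot"];R=Ro.from_quat([q[1],q[2],q[3],q[0]])
    p=s["tcp_pos"]
    out=(R.inv().apply(np.array(xyz)-p)/300).round(4).tolist()
    if yaw is None: tw=[0,0,0]
    else:
        best=None
        for k in(0,np.pi,-np.pi):
            y=np.array([np.cos(yaw+k),np.sin(yaw+k),0]);z=np.array([0,0,-1.]);T=Ro.from_matrix(np.c_[np.cross(y,z),y,z])
            r=(R.inv()*T).as_rotvec()
            if best is None or np.linalg.norm(r)<np.linalg.norm(best): best=r
        tw=(best/np.pi).round(4).tolist()
    print("T",out,"W",tw,"p",p.round(1),"t",round(s["t"],1),"j7",round(s["joint_pos"][6],2))
E
python3 - <<'E'
from lib import *
C={n:dict(np.load(n+"0.npz")) for n in("scene","top")}
for n in C:
    c=C[n];M=masks(c["image"])
    for k,lo,hi in(("red",60,2500),("orange",40,800),("green",1000,20000),("grey",150,8000),("brass",150,3000),("dark",20,500)):
        for a,p in blobs(M[k],lo,hi):
            (x,y),(w,h),ang=cv2.minAreaRect(p.astype(np.float32)); 
            print(n,k,int(a),round(x,1),round(y,1),round(w),round(h),round(ang), plane(c,[[x,y]],5)[0].round(0)[:2])
E
```

```text
scene grey 1163 353.5 356.0 39 38 0 [805. 387.]
scene grey 445 247.2 292.6 39 14 27 [769.  63.]
scene grey 516 407.5 280.5 25 25 90 [519. 426.]
scene grey 2626 479.0 309.9 57 108 19 [524. 627.]
scene grey 270 295.4 264.7 55 7 17 [618. 128.]
scene grey 231 162.8 253.3 13 38 49 [ 772. -232.]
scene grey 274 346.9 257.1 27 29 7 [520. 244.]
scene grey 226 243.0 233.0 14 20 90 [584. -73.]
scene grey 6668 546.7 323.8 48 203 11 [485. 803.]
scene grey 537 154.5 226.0 22 31 90 [ 695. -333.]
scene grey 207 207.0 220.5 13 20 90 [ 593. -203.]
scene grey 895 319.0 221.0 57 19 20 [422. 106.]
scene grey 187 176.5 210.5 13 19 90 [ 603. -319.]
scene grey 174 553.5 168.0 22 11 90 [-282.  762.]
scene grey 539 246.1 161.3 14 47 82 [ 263. -271.]
scene grey 934 472.5 141.2 64 18 16 [-302.  440.]
scene grey 818 405.8 122.1 50 18 16 [-307.  157.]
scene grey 214 371.6 112.9 16 18 9 [-307.    3.]
scene grey 689 302.0 95.7 59 16 13 [-300. -333.]
scene grey 405 223.5 76.5 19 31 90 [-299. -775.]
scene grey 1733 343.5 111.9 51 101 3 [-253. -106.]
scene grey 1730 180.3 82.4 49 70 60 [-146. -928.]
scene grey 574 220
[... 1164 characters left out ...]
36 38 90 [ 710. -322.]
top grey 510 265.5 109.6 41 14 2 [777.  69.]
top grey 180 380.9 99.4 18 25 12 [ 797. -225.]
top grey 364 499.7 134.3 116 56 44 [ 700. -523.]
top grey 374 553.5 21.0 42 11 90 [1008. -697.]
top brass 445 240.6 184.6 17 28 81 [585. 133.]
top brass 197 304.5 111.4 37 6 3 [770. -30.]
top brass 501 271.0 60.5 146 47 0 [909.  53.]
top dark 23 3.5 354.5 5 7 90 [180. 718.]
top dark 37 412.5 315.5 10 6 27 [ 257. -277.]
top dark 62 203.8 189.7 27 4 83 [575. 225.]
top dark 171 71.3 175.6 5 61 4 [619. 562.]
top dark 323 4.0 91.0 60 8 90 [850. 754.]
top dark 274 248.1 57.0 11 40 2 [920. 112.]
top dark 444 324.0 55.5 41 14 90 [919. -84.]
top dark 321 543.9 20.5 42 10 83 [1010. -670.]
```

Run:
```python
from lib import *
C={n:dict(np.load(n+"0.npz")) for n in("scene","top")}
t=C["top"];s=C["scene"]
h=cv2.cvtColor(t["image"],cv2.COLOR_RGB2HSV);hs=cv2.cvtColor(s["image"],cv2.COLOR_RGB2HSV)
print("red",h[232,375-10:375+11:4].tolist(),h[236,365].tolist(),hs[196,228:246:4].tolist());print("or",h[192,164:172].tolist(),hs[260,358:368:2].tolist())
print("green",h[180,275],hs[250,270:280:4].tolist(), "bench",h[270,300],hs[190,170])
for n in C:
    c=C[n];H=cv2.cvtColor(c["image"],cv2.COLOR_RGB2HSV).astype(int);Hh,S,V=H[...,0],H[...,1],H[...,2]
    for k,m,lo,hi in(("red",((Hh<4)|(Hh>172))&(S>180)&(V>90),40,2500),("orange",(Hh>=5)&(Hh<14)&(S>200)&(V>170),30,800),("green",(Hh>40)&(Hh<90)&(S>80)&(V>50),1000,30000)):
        for a,p in blobs(m,lo,hi):
            (x,y),(w,h),ang=cv2.minAreaRect(p.astype(np.float32)); 
            print(n,k,int(a),round(x,1),round(y,1),round(w),round(h),round(ang,1), plane(c,[[x,y]],5)[0].round(0)[:2])
# plates corners
c=t
for a,p in blobs(masks(c["image"])["grey"],1900,2300):
    b=cv2.boxPoints(cv2.minAreaRect(p.astype(np.float32)));X=plane(c,b,10);print("plate",X[:,:2].round(1).tolist(),X.mean(0).round(1))
for a,p in blobs(masks(s["image"])["grey"],400,1000):
    b=cv2.boxPoints(cv2.minAreaRect(p.astype(np.float32)));X=plane(s,b,10);print("platescene",X.mean(0).round(1))
```

```text
red [[4, 212, 159], [4, 233, 165], [3, 231, 159], [4, 248, 151], [3, 229, 149], [10, 202, 126]] [3, 227, 170] [[3, 176, 187], [5, 148, 197], [9, 148, 191], [2, 170, 206], [4, 165, 201]]
or [[15, 249, 136], [15, 255, 165], [15, 255, 171], [14, 255, 163], [13, 255, 134], [13, 231, 107], [12, 195, 90], [13, 186, 89]] [[12, 150, 141], [11, 171, 188], [13, 170, 224], [13, 169, 204], [11, 146, 141]]
green [65 93 99] [[46, 48, 116], [63, 66, 144], [62, 67, 141]] bench [ 12 174 107] [  9  95 155]
scene red 204 475.4 53.0 6 50 14.0 [-1288.   274.]
top red 130 325.0 241.5 22 23 68.2 [439. -72.]
top red 48 372.1 233.8 9 21 71.6 [ 456. -187.]
top red 87 415.2 229.6 15 23 32.7 [ 464. -294.]
top red 54 464.9 216.4 26 5 80.5 [ 493. -419.]
top green 2718 236.2 186.3 44 101 81.4 [581. 144.]
plate [[230.4, -182.0], [344.4, -306.4], [289.5, -357.9], [176.5, -233.4]] [ 260.2 -269.9   10. ]
plate [[455.1, 193.0], [460.1, 24.4], [385.8, 22.1], [380.7, 189.4]] [420.4 107.2  10. ]
platescene [771.9  64.1  10. ]
platescene [522.5 426.   10. ]
platescene [ 697.8 -329.8   10. ]
platescene [426.  105.7  10. ]
platescene [ 267.4 -266.9   10. ]
platescene [-295.9  438.2   10. ]
platescene [-301.   156.7   10. ]
platescene [-294.  -333.7   10. ]
platescene [-294.1 -771.4   10. ]
platescene [ -805.4 -1157.7    10. ]
```

```bash
cat >> lib.py <<'E'
def cmask(n,c):
    H=cv2.cvtColor(c["image"],cv2.COLOR_RGB2HSV).astype(int);h,S,V=H[...,0],H[...,1],H[...,2];top=n=="top"
    return dict(red=((h<8)|(h>172))&(S>(200 if top else 140))&(V>100),
      orange=(h>=10)&(h<18)&(S>(215 if top else 135))&(V>(125 if top else 165)),
      grey=(S<60)&(V>95),brass=(h>15)&(h<30)&(S>110)&(V>130),
      green=(h>40)&(h<90)&(S>(70 if top else 50))&(V>40))
def rects(n,c,k,lo,hi):
    out=[]
    for a,p in blobs(cmask(n,c)[k],lo,hi):
        r=cv2.minAreaRect(p.astype(np.float32)); out.append((r,p))
    return out
def match(c1,c2,k,r1,r2,zlim=(-12,110),tol=12):
    A=[r for r in rects("top",c1,k,*r1)];B=[r for r in rects("scene",c2,k,*r2)];out=[]
    for a,_ in A:
        for b,_ in B:
            X=tri(c1,[a[0]],c2,[b[0]])[0];e=np.linalg.norm(proj(c2,X)-b[0])+np.linalg.norm(proj(c1,X)-a[0])
            if zlim[0]<X[2]<zlim[1] and e<tol: out.append((X,e,a,b))
    return out
E
python3 - <<'E'
from lib import *
C={n:dict(np.load(n+"0.npz")) for n in("scene","top")}
t=C["top"];s=C["scene"]
for k,r1,r2 in(("red",(60,700),(40,500)),("grey",(300,700),(100,700)),("orange",(20,400),(20,400)),("brass",(100,600),(100,600)),("green",(1000,9000),(1000,9000))):
    for X,e,a,b in match(t,s,k,r1,r2): print(k,X.round(1),round(e,1),np.round(a[1]),np.round(b[1]),np.round(a[0]))
    if k in("green","orange","brass","red"): print([ (np.round(r[0]),np.round(r[1]),round(r[2],1)) for r,_ in rects("top",t,k,*r1)])
for k,z in(("green",20),("brass",22)):
  for r,p in rects("top",t,k,100,9000): print(k,plane(t,cv2.boxPoints(r),z)[:,:2].round(0).tolist())
big=cv2.resize(t["image"][120:290,140:330,::-1],None,fx=4,fy=4,interpolation=cv2.INTER_CUBIC);b2=cv2.resize(s["image"][190:300,250:380,::-1],None,fx=5,fy=5,interpolation=cv2.INTER_CUBIC)
cv2.imwrite("pics/jt.png",big[:600,:800]);cv2.imwrite("pics/js.png",b2)
E
```

```text
red [440.2 -74.2   2.3] 0.9 [25. 25.] [11. 19.] [326. 242.]
red [ 442.1 -193.8    2. ] 0.4 [25. 25.] [11. 18.] [374. 240.]
red [ 459.6 -306.     2.8] 1.0 [25. 24.] [10. 18.] [420. 232.]
red [ 492.5 -418.4    8.1] 0.6 [27.  7.] [ 4. 15.] [465. 217.]
[(array([326., 242.]), array([25., 25.]), 90.0), (array([374., 240.]), array([25., 25.]), 90.0), (array([420., 232.]), array([25., 24.]), 45.0), (array([465., 217.]), array([27.,  7.]), 80.0)]
grey [531.1 429.1  20.2] 1.8 [26. 26.] [25. 25.] [119. 209.]
grey [584.5 -71.5   6.1] 0.3 [24. 24.] [14. 20.] [323. 183.]
grey [ 592.4 -201.7    5. ] 0.9 [24. 24.] [13. 20.] [375. 179.]
grey [ 602.5 -319.4    4.1] 0.5 [24. 24.] [13. 19.] [422. 174.]
grey [774.2  67.6  13.8] 0.5 [41. 14.] [39. 14.] [265. 110.]
orange [558.5 301.3  66. ] 0.5 [26.  5.] [ 5. 19.] [166. 193.]
[(array([166., 193.]), array([26.,  5.]), 84.6)]
brass [582.7 129.9  21.8] 1.2 [17. 28.] [26. 12.] [241. 185.]
brass [886.7 178.8  46.2] 11.6 [12. 23.] [22. 41.] [225.  60.]
[(array([241., 185.]), array([17., 28.]), 81.0), (array([305., 111.]), array([37.,  6.]), 3.2), (array([225.,  60.]), array([12., 23.]), 17.5), (array([271.,  60.]), array([146.,  47.]), 0.0)]
green [581.7 140.7  10.7] 2.3 [ 44. 101.] [87. 31.] [236. 186.]
[(array([236., 186.]), array([ 44., 101.]), 81.4)]
green [[617.0, 274.0], [650.0, 26.0], [540.0, 12.0], [508.0, 257.0]]
brass [[599.0, 169.0], [608.0, 100.0], [565.0, 94.0], [556.0, 162.0]]
brass [[760.0, 17.0], [776.0, 16.0], [769.0, -77.0], [752.0, -75.0]]
brass [[881.0, 194.0], [940.0, 176.0], [929.0, 146.0], [870.0, 164.0]]
brass [[843.0, 238.0], [971.0, 239.0], [960.0, -136.0], [833.0, -131.0]]
```

View pics/jt.png

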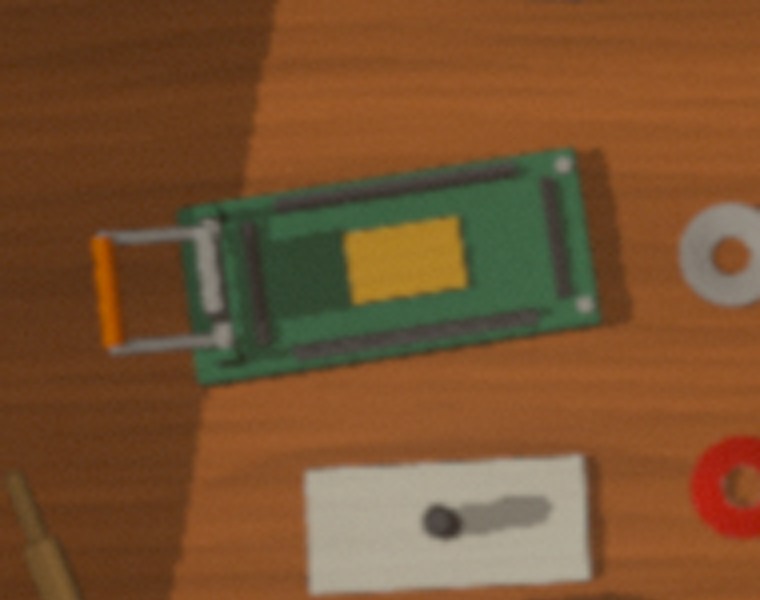

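View pics/js.png

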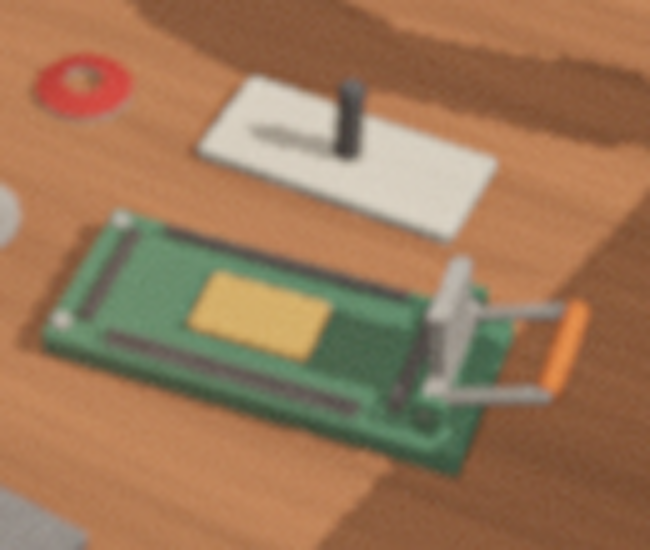

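The crops show the arbor tip at top px (250.3,250.2) and scene px (320,207). The clamp strap stands open at the hinge and the brass pad is centred in the nest.

Run:
```python
from lib import *
C={n:dict(np.load(n+"0.npz")) for n in("scene","top")}
t=C["top"];s=C["scene"]
print(tri(t,[[250.2,250.1]],s,[[320.0,207.5]]), plane(t,[[250.2,250.1]],66),plane(s,[[320,207.5]],66))
move([422,106.5,130],np.radians(1.7))
```

```text
[[420.2224363  105.68807941  59.73551942]] [[419.78213707 105.42151661  66.        ]] [[427.00454805 108.24928178  66.        ]]
T [-1.1848, -1.326, 0.252] W [-0.0007, 0.0005, 0.3735] p [233.4 605.7 204.6] t 0.1 j7 -0.05
```

{"api": "send_rows", "payload": {
  "motion": [
    {"translation":[-0.9,-1,0],"twist":[-0.0007,0.0005,0.3735],"gripper":0.8},
    {"translation":[-0.9,-1,0],"twist":[-0.0007,0.0005,0.3735],"gripper":0.8},
    {"translation":[-0.9,-1,0],"twist":[-0.0007,0.0005,0.3735],"gripper":0.8},
    {"translation":[-0.9,-1,0],"twist":[-0.0007,0.0005,0.3735],"gripper":0.8},
    {"translation":[-0.9,-1,0],"twist":[-0.0007,0.0005,0.3735],"gripper":0.8},
    {"translation":[-0.9,-1,0],"twist":[-0.0007,0.0005,0.3735],"gripper":0.8},
    {"translation":[-0.9,-1,0],"twist":[-0.0007,0.0005,0.3735],"gripper":0.8},
    {"translation":[-0.9,-1,0],"twist":[-0.0007,0.0005,0.3735],"gripper":0.8},
    {"translation":[-0.9,-1,0],"twist":[-0.0007,0.0005,0.3735],"gripper":0.8},
    {"translation":[-0.9,-1,0],"twist":[-0.0007,0.0005,0.3735],"gripper":0.8}
  ],
  "force": 80
}}

```text
t: 1.35
tcp_pos: [377.0, 231.5, 205.8]
ee_rot: [-0.001, 0.695, 0.719, 0.001]
force: [0.9, 0.1, 0.5]
finger_gap: 0.798
grasp_force: 0.0
```

```bash
python3 -c "
from lib import *
move([422,106.5,110],np.radians(1.7))"
```

```text
T [-0.4222, 0.1354, 0.3184] W [0.0003, -0.0007, 0.0014] p [377.  231.5 205.8] t 1.4 j7 -0.62
```

{"api": "send_rows", "payload": {
  "motion": [
    {"translation":[-0.422,0.135,0.2],"twist":[0,0,0],"gripper":0.6},
    {"translation":[-0.422,0.135,0.25],"twist":[0,0,0],"gripper":0.6},
    {"translation":[-0.422,0.135,0.32],"twist":[0,0,0],"gripper":0.6},
    {"translation":[-0.422,0.135,0.32],"twist":[0,0,0],"gripper":0.6},
    {"translation":[-0.422,0.135,0.32],"twist":[0,0,0],"gripper":0.6}
  ]
}}

```text
t: 1.98
tcp_pos: [422.6, 106.5, 110.3]
ee_rot: [-0.0, 0.696, 0.719, 0.002]
force: [0.5, -0.1, 1.5]
finger_gap: 0.599
grasp_force: 0.0
```

Run:
```python
from lib import *
move([422,106.5,40],np.radians(1.7))
o=[]
for n in("top","scene"):
    c=cam(n);u=proj(c,[[422,106.5,66]])[0].astype(int);x,y=max(u[0]-50,0),u[1]-55
    o.append(cv2.resize(c["image"][y:y+110,x:x+100,::-1],(400,440),interpolation=cv2.INTER_CUBIC))
cv2.imwrite("pics/a1.png",np.hstack(o))
```

```text
T [-0.0005, -0.0024, 0.2342] W [0.0006, -0.0009, 0.0009] p [422.6 106.5 110.3] t 2.0 j7 -0.24
```

View pics/a1.png

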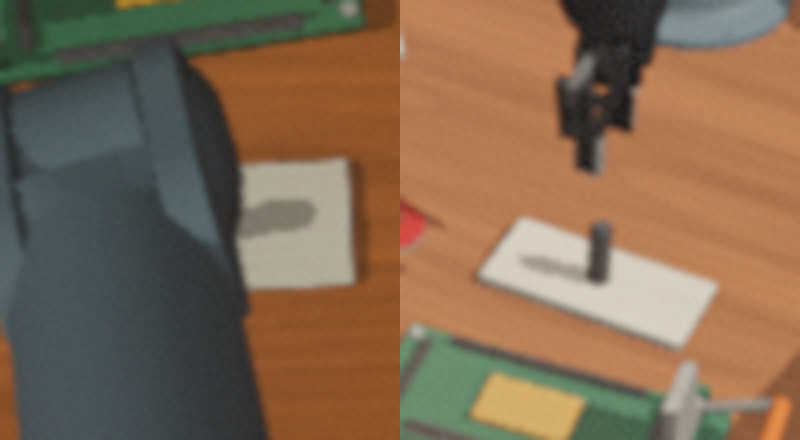

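The gripper stands over the arbor, with its fingers around px (590,140) in the scene crop and the arbor at (598,250). Descending to grip it.

{"api": "send_rows", "payload": {
  "motion": [
    {"translation":[0,0,0.1],"twist":[0,0,0],"gripper":0.6},
    {"translation":[0,0,0.17],"twist":[0,0,0],"gripper":0.6},
    {"translation":[0,0,0.234],"twist":[0,0,0],"gripper":0.6},
    {"translation":[0,0,0.234],"twist":[0,0,0],"gripper":0.6},
    {"translation":[0,0,0.234],"twist":[0,0,0],"gripper":0},
    {"translation":[0,0,0.234],"twist":[0,0,0],"gripper":0},
    {"translation":[0,0,0.234],"twist":[0,0,0],"gripper":0},
    {"translation":[0,0,0.234],"twist":[0,0,0],"gripper":0},
    {"translation":[0,0,0.234],"twist":[0,0,0],"gripper":0},
    {"translation":[0,0,0.234],"twist":[0,0,0],"gripper":0}
  ],
  "force": 80
}}

```text
t: 3.32
tcp_pos: [423.4, 105.3, 40.7]
ee_rot: [-0.0, 0.697, 0.718, 0.002]
force: [-0.8, 0.2, 6.6]
finger_gap: 0.001
grasp_force: 3.4
```

Run:
```python
from lib import *
move([422,106.5,86],np.radians(1.7))
move([582,131.5,86],np.radians(7.6))
```

```text
T [0.0046, -0.0041, -0.1511] W [0.0009, -0.0013, -0.0] p [423.4 105.3  40.7] t 3.3 j7 -0.12
T [0.0721, 0.5314, -0.1493] W [0.001, -0.0012, -0.0328] p [423.4 105.3  40.7] t 3.3 j7 -0.12
```

The fingers closed to zero, so they missed the arbor. Looking.

Run:
```python
from lib import *
o=[]
for n in("top","scene"):
    c=cam(n);u=proj(c,[[422,106.5,66]])[0].astype(int);x,y=max(u[0]-50,0),u[1]-55
    o.append(cv2.resize(c["image"][y:y+110,x:x+100,::-1],(400,440),interpolation=cv2.INTER_CUBIC))
    np.savez(n+"1.npz",**c)
cv2.imwrite("pics/a2.png",np.hstack(o))
```

```text
(no output)
```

View pics/a2.png

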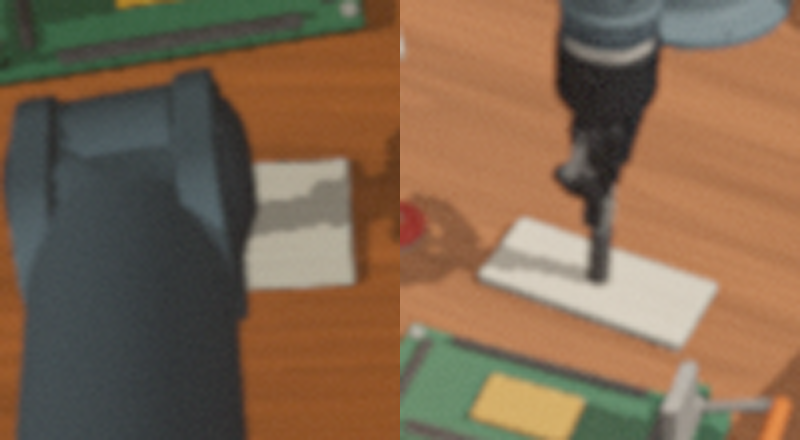

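Run:
```python
from lib import *
s0=dict(np.load("scene0.npz"));s1=dict(np.load("scene1.npz"))
print("arbor axis proj",proj(s0,[[422,106.5,z] for z in(10,38,66)]).round(1).tolist())
print("tcp proj",proj(s0,[[423,105.3,z] for z in(16,30,40,48,90)]).round(1).tolist())
for im in(s0["image"],s1["image"]):
    g=cv2.cvtColor(im,cv2.COLOR_RGB2GRAY)
    for y in range(196,226,4): print(y,g[y,308:334].tolist())
    print()
print({k:np.round(v,2) for k,v in manip.read_state().items()})
```

```text
arbor axis proj [[319.3, 219.9], [319.7, 213.2], [320.2, 206.4]]
tcp proj [[318.9, 218.5], [319.1, 215.2], [319.3, 212.8], [319.4, 210.9], [320.1, 200.4]]
196 [100, 98, 100, 100, 102, 103, 101, 103, 98, 101, 102, 101, 97, 99, 100, 95, 97, 99, 102, 102, 106, 113, 113, 116, 118, 127]
200 [101, 101, 104, 100, 99, 98, 99, 99, 97, 100, 99, 97, 97, 100, 100, 99, 98, 101, 100, 99, 101, 100, 101, 98, 99, 100]
204 [101, 98, 103, 100, 101, 100, 102, 99, 101, 103, 102, 99, 104, 105, 100, 103, 102, 99, 101, 100, 99, 96, 96, 98, 98, 94]
208 [190, 175, 158, 145, 131, 121, 110, 105, 102, 87, 78, 84, 96, 99, 103, 110, 120, 121, 117, 116, 117, 113, 108, 105, 105, 103]
212 [207, 207, 208, 207, 207, 207, 209, 206, 185, 139, 82, 65, 74, 84, 112, 140, 147, 146, 143, 140, 140, 138, 139, 138, 142, 140]
216 [172, 178, 188, 195, 195, 197, 200, 199, 172, 119, 74, 67, 78, 101, 149, 192, 205, 208, 207, 206, 206, 203, 198, 191, 185, 172]
220 [200, 197, 185, 179, 176, 167, 160, 153, 131, 93, 72, 77, 86, 120, 168, 198, 206, 207, 209, 208, 207, 208, 208, 208, 208, 208]
224 [207, 208, 207, 207, 207, 207, 209, 208, 2
[... 879 characters left out ...]
 178, 173, 166, 159, 154, 128, 93, 71, 72, 88, 122, 169, 197, 206, 208, 206, 208, 207, 206, 209, 207, 208, 208]
224 [207, 208, 208, 208, 208, 207, 208, 208, 209, 208, 209, 207, 208, 209, 209, 208, 207, 207, 207, 208, 207, 209, 207, 207, 206, 206]

{'t': np.float64(3.42), 'joint_pos': array([-0.82,  0.25,  0.52,  2.25, -0.2 ,  0.69, -0.12]), 'qvel': array([0., 0., 0., 0., 0., 0., 0.]), 'joint_torque': array([  0.22, -22.64,   2.84, -15.67,   0.09,  -0.39,  -0.  ]), 'tcp_pos': array([423.4 , 105.33,  40.67]), 'ee_rot': array([-0.  ,  0.7 ,  0.72,  0.  ]), 'force': array([-1.2 ,  0.48,  6.47]), 'moment': array([0.06, 0.26, 0.06]), 'grasp_force': np.float64(3.41), 'finger_gap': np.float64(-0.0)}
```

Run:
```python
from lib import *
s0=dict(np.load("scene0.npz"));s1=dict(np.load("scene1.npz"))
for z in(17,30,66): print(z,plane(s1,[[318.3,206.5]],z)[0].round(0))
print("start tcp proj",proj(s0,[[233.4,605.7,z] for z in(195,205,215,260)]).round(0).tolist())
a=cv2.resize(s0["image"][110:200,470:560,::-1],(400,400),interpolation=cv2.INTER_CUBIC)
b=cv2.resize(s1["image"][150:240,275:365,::-1],(400,400),interpolation=cv2.INTER_CUBIC)
cv2.imwrite("pics/cmp.png",np.hstack([a,b]))
```

```text
17 [374.  79.  17.]
30 [387.  85.  30.]
66 [425. 102.  66.]
start tcp proj [[511.0, 190.0], [512.0, 188.0], [514.0, 185.0], [519.0, 172.0]]
```

View pics/cmp.png

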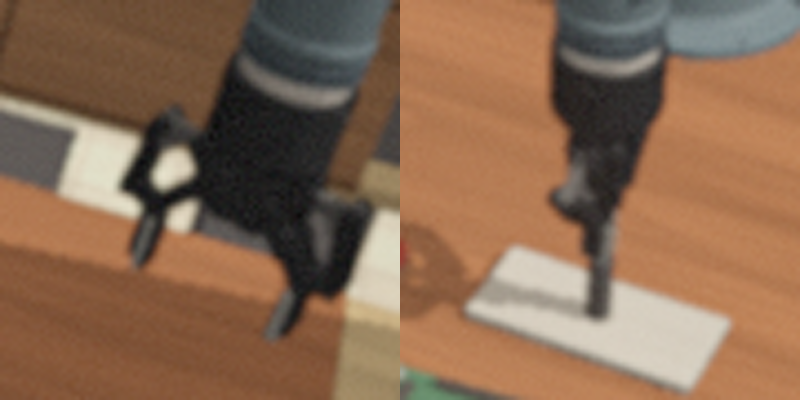

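The comparison shows the fingertips about 36 mm higher than the stated tool frame: tips at start px (515,178) against the projected TCP at (512,188), and now resting on top of the arbor. So shut tip z ≈ TCP z + 25. Lifting, opening and going lower.

{"api": "send_rows", "payload": {
  "motion": [
    {"translation":[0.005,0,-0.07],"twist":[0,0,0],"gripper":0.0},
    {"translation":[0.01,0,-0.1],"twist":[0,0,0],"gripper":0.6},
    {"translation":[0.01,0,-0.1],"twist":[0,0,0],"gripper":0.6},
    {"translation":[0.01,0,-0.1],"twist":[0,0,0],"gripper":0.6},
    {"translation":[0.01,0,-0.1],"twist":[0,0,0],"gripper":0.6},
    {"translation":[0.01,0,-0.1],"twist":[0,0,0],"gripper":0.6},
    {"translation":[0.01,0,0],"twist":[0,0,0],"gripper":0.6},
    {"translation":[0.01,0,0.05],"twist":[0,0,0],"gripper":0.6},
    {"translation":[0.01,0,0.1],"twist":[0,0,0],"gripper":0.6},
    {"translation":[0.01,0,0.14],"twist":[0,0,0],"gripper":0.6},
    {"translation":[0.01,0,0.14],"twist":[0,0,0],"gripper":0.6}
  ]
}}

```text
t: 4.8
tcp_pos: [421.4, 107.3, -3.4]
ee_rot: [-0.001, 0.697, 0.717, 0.0]
force: [0.5, 1.2, -0.1]
finger_gap: 0.602
grasp_force: 0.0
```

{"api": "send_rows", "payload": {
  "motion": [
    {"translation":[0,0,0],"twist":[0,0,0],"gripper":0},
    {"translation":[0,0,0],"twist":[0,0,0],"gripper":0},
    {"translation":[0,0,0],"twist":[0,0,0],"gripper":0},
    {"translation":[0,0,0],"twist":[0,0,0],"gripper":0},
    {"translation":[0,0,0],"twist":[0,0,0],"gripper":0}
  ]
}}

```text
t: 5.42
tcp_pos: [421.7, 107.9, -2.0]
ee_rot: [-0.001, 0.697, 0.717, 0.001]
force: [-2.8, -0.1, 6.4]
finger_gap: 0.203
grasp_force: 61.5
```

{"api": "send_rows", "payload": {
  "motion": [
    {"translation":[0,0,-0.05],"twist":[0,0,0],"gripper":0},
    {"translation":[0,0,-0.1],"twist":[0,0,0],"gripper":0},
    {"translation":[0,0,-0.15],"twist":[0,0,0],"gripper":0},
    {"translation":[0,0,-0.18],"twist":[0,0,0],"gripper":0},
    {"translation":[0.01,0.1,-0.18],"twist":[0,0,-0.006],"gripper":0},
    {"translation":[0.02,0.2,-0.18],"twist":[0,0,-0.012],"gripper":0},
    {"translation":[0.04,0.3,-0.18],"twist":[0,0,-0.018],"gripper":0},
    {"translation":[0.05,0.4,-0.18],"twist":[0,0,-0.024],"gripper":0},
    {"translation":[0.06,0.5,-0.18],"twist":[0,0,-0.03],"gripper":0},
    {"translation":[0.065,0.542,-0.18],"twist":[0,0,-0.0328],"gripper":0},
    {"translation":[0.065,0.542,-0.18],"twist":[0,0,-0.0328],"gripper":0},
    {"translation":[0.065,0.542,-0.18],"twist":[0,0,-0.0328],"gripper":0},
    {"translation":[0.065,0.542,-0.18],"twist":[0,0,-0.0328],"gripper":0}
  ]
}}

```text
t: 7.05
tcp_pos: [582.3, 131.7, 51.2]
ee_rot: [-0.001, 0.659, 0.752, 0.0]
force: [0.1, -0.4, -6.0]
finger_gap: 0.2
grasp_force: 78.8
```

Run:
```python
from lib import *
o=[]
for n in("top","scene"):
    c=cam(n);u=proj(c,[[582,131.5,66]])[0].astype(int);x,y=max(u[0]-50,0),u[1]-55
    o.append(cv2.resize(c["image"][y:y+110,x:x+100,::-1],(400,440),interpolation=cv2.INTER_CUBIC))
    np.savez(n+"2.npz",**c)
cv2.imwrite("pics/a3.png",np.hstack(o))
move([582,131.5,20],np.radians(7.6))
```

```text
T [-0.0009, -0.0037, 0.1051] W [0.0001, -0.0008, 0.0] p [583.1 131.8  51.5] t 7.2 j7 0.09
```

View pics/a3.png

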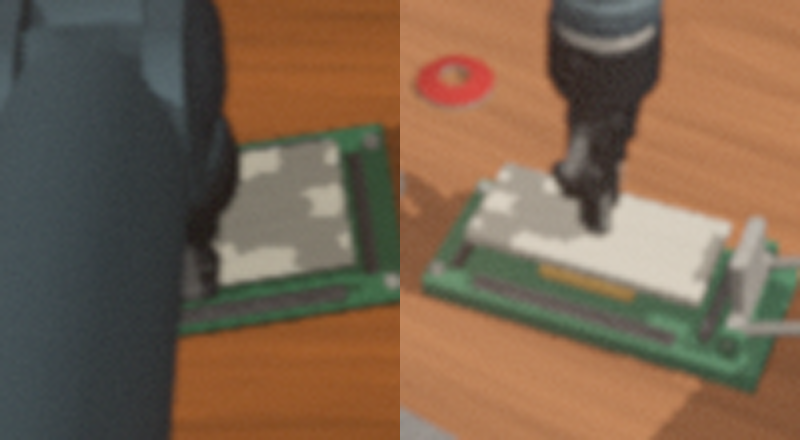

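The plate hangs over the nest, parallel to the jig edges, so I'll lower it.

{"api": "send_rows", "payload": {
  "motion": [
    {"translation":[0,0,0.03],"twist":[0,0,0],"gripper":0},
    {"translation":[0,0,0.055],"twist":[0,0,0],"gripper":0},
    {"translation":[0,0,0.07],"twist":[0,0,0],"gripper":0},
    {"translation":[0,0,0.08],"twist":[0,0,0],"gripper":0},
    {"translation":[0,0,0.085],"twist":[0,0,0],"gripper":0},
    {"translation":[0,0,0.09],"twist":[0,0,0],"gripper":0},
    {"translation":[0,0,0.09],"twist":[0,0,0],"gripper":0}
  ]
}}

```text
t: 8.02
tcp_pos: [584.1, 131.9, 24.7]
ee_rot: [-0.0, 0.659, 0.752, 0.001]
force: [-0.1, 0.0, -5.4]
finger_gap: 0.197
grasp_force: 78.8
```

{"api": "send_rows", "payload": {
  "motion": [
    {"translation":[0,0,0.005],"twist":[0,0,0],"gripper":0},
    {"translation":[0,0,0.01],"twist":[0,0,0],"gripper":0},
    {"translation":[0,0,0.015],"twist":[0,0,0],"gripper":0},
    {"translation":[0,0,0.015],"twist":[0,0,0],"gripper":0}
  ]
}}

```text
t: 8.52
tcp_pos: [584.5, 132.0, 20.8]
ee_rot: [-0.0, 0.659, 0.752, 0.002]
force: [-2.5, -0.7, 3.8]
finger_gap: 0.201
grasp_force: 79.8
```

{"api": "send_rows", "payload": {
  "motion": [
    {"translation":[0,0,0.004],"twist":[0,0,0],"gripper":0},
    {"translation":[0,0,0.008],"twist":[0,0,0],"gripper":0},
    {"translation":[0,0,0.012],"twist":[0,0,0],"gripper":0},
    {"translation":[0,0,0.012],"twist":[0,0,0],"gripper":0}
  ]
}}

```text
t: 9.02
tcp_pos: [584.4, 132.0, 18.1]
ee_rot: [-0.001, 0.659, 0.752, 0.001]
force: [-5.1, -0.5, 11.9]
finger_gap: 0.198
grasp_force: 80.6
```

{"api": "send_rows", "payload": {
  "motion": [
    {"translation":[0,0,0.005],"twist":[0,0,0],"gripper":0},
    {"translation":[0,0,0.01],"twist":[0,0,0],"gripper":0},
    {"translation":[0,0,0.015],"twist":[0,0,0],"gripper":0},
    {"translation":[0,0,0.02],"twist":[0,0,0],"gripper":0},
    {"translation":[0,0,0.02],"twist":[0,0,0],"gripper":0}
  ]
}}

```text
t: 9.65
tcp_pos: [584.3, 132.2, 18.0]
ee_rot: [-0.003, 0.659, 0.752, 0.002]
force: [-18.8, -1.8, 45.1]
finger_gap: 0.201
grasp_force: 84.1
```

Bottomed out at TCP z 18, exactly 20 mm above the counter grasp height, so the plate is home. Relaxing, releasing and rising.

{"api": "send_rows", "payload": {
  "motion": [
    {"translation":[0,0,-0.02],"twist":[0,0,0],"gripper":0},
    {"translation":[0,0,-0.02],"twist":[0,0,0],"gripper":0.5},
    {"translation":[0,0,-0.02],"twist":[0,0,0],"gripper":0.5},
    {"translation":[0,0,-0.02],"twist":[0,0,0],"gripper":0.5},
    {"translation":[0,0,-0.02],"twist":[0,0,0],"gripper":0.5},
    {"translation":[0,0,-0.1],"twist":[0,0,0],"gripper":0.5},
    {"translation":[0,0,-0.2],"twist":[0,0,0],"gripper":0.5},
    {"translation":[0,0,-0.35],"twist":[0,0,0],"gripper":0.5},
    {"translation":[0,0,-0.45],"twist":[0,0,0],"gripper":0.5},
    {"translation":[0,0,-0.45],"twist":[0,0,0],"gripper":0.5}
  ]
}}

```text
t: 10.9
tcp_pos: [586.7, 132.0, 148.5]
ee_rot: [0.001, 0.659, 0.752, 0.004]
force: [0.3, -0.4, -1.3]
finger_gap: 0.499
grasp_force: 0.0
```

Run:
```python
from lib import *
s=cam("scene");np.savez("scene3.npz",**s)
for a,p in blobs(cmask("scene",s)["grey"],500,1400):
    r=cv2.minAreaRect(p.astype(np.float32))
    for z in(30,39):print(r[0],r[1],plane(s,[r[0]],z)[0].round(1))
for r,p in rects("scene",s,"orange",20,400): print("bar",r, plane(s,[r[0]],66))
ca=np.radians(97.6);d=np.array([np.cos(ca),np.sin(ca)])
bar=np.array([558.5,301.3])
move([*bar,120],np.radians(97.6))
```

```text
(353.5, 356.0) (38.0, 39.0) [820.1 389.9  30. ]
(353.5, 356.0) (38.0, 39.0) [825.3 391.1  39. ]
(407.5, 280.5) (25.0, 25.0) [541.4 428.1  30. ]
(407.5, 280.5) (25.0, 25.0) [549.4 429.   39. ]
(154.0, 227.0) (22.0, 30.0) [ 716.9 -309.1   30. ]
(154.0, 227.0) (22.0, 30.0) [ 723.2 -301.1   39. ]
(246.043701171875, 161.3275146484375) (13.612861633300781, 47.57893371582031) [ 291.8 -250.5   30. ]
(246.043701171875, 161.3275146484375) (13.612861633300781, 47.57893371582031) [ 302.2 -243.    39. ]
(491.7358703613281, 146.92453002929688) (104.3940200805664, 17.582151412963867) [-256.9  517.8   30. ]
(491.7358703613281, 146.92453002929688) (104.3940200805664, 17.582151412963867) [-241.1  517.8   39. ]
(405.71240234375, 122.21102142333984) (50.2120246887207, 18.30956268310547) [-261.5  166.8   30. ]
(405.71240234375, 122.21102142333984) (50.2120246887207, 18.30956268310547) [-245.7  170.2   39. ]
(220.67344665527344, 36.00853729248047) (25.225385665893555, 50.820377349853516) [ -710.5 -1088.6    30. ]
(220.67344665527344, 36.00853729248047) (25.225385665893555, 50.820377349853516) [ -690.3 -10
[... 1493 characters left out ...]
      ]]
bar ((274.443603515625, 149.40272521972656), (27.508825302124023, 9.481499671936035), 3.5763344764709473) [[ 222.43379462 -172.03935372   66.        ]]
bar ((324.27459716796875, 125.9795150756836), (4.345715522766113, 18.378755569458008), 5.19442892074585) [[-11.03073128 -86.36529774  66.        ]]
bar ((187.49998474121094, 101.99998474121094), (9.15255355834961, 7.765803337097168), 33.690067291259766) [[  86.97067479 -680.93667218   66.        ]]
bar ((175.558837890625, 99.26470947265625), (12.369317054748535, 5.578319072723389), 14.03624439239502) [[  91.14049098 -744.0985805    66.        ]]
T [0.5713, -0.0127, 0.0897] W [0.0002, -0.0016, 0.5] p [584.9 131.8 146.4] t 10.9 j7 0.03
```

{"api": "send_rows", "payload": {
  "motion": [
    {"translation":[0.1,0,0],"twist":[0,0,0.06],"gripper":0.5},
    {"translation":[0.2,0,0],"twist":[0,0,0.12],"gripper":0.5},
    {"translation":[0.3,0,0],"twist":[0,0,0.18],"gripper":0.5},
    {"translation":[0.45,0,0],"twist":[0,0,0.24],"gripper":0.5},
    {"translation":[0.57,-0.01,0],"twist":[0,0,0.3],"gripper":0.5},
    {"translation":[0.571,-0.0127,0],"twist":[0,0,0.4],"gripper":0.5},
    {"translation":[0.571,-0.0127,0],"twist":[0,0,0.5],"gripper":0.5},
    {"translation":[0.571,-0.0127,0],"twist":[0,0,0.5],"gripper":0.5},
    {"translation":[0.571,-0.0127,0.09],"twist":[0,0,0.5],"gripper":0.5},
    {"translation":[0.571,-0.0127,0.09],"twist":[0,0,0.5],"gripper":0.5},
    {"translation":[0.571,-0.0127,0.09],"twist":[0,0,0.5],"gripper":0.5},
    {"translation":[0.571,-0.0127,0.09],"twist":[0,0,0.5],"gripper":0.5}
  ],
  "force": 25
}}

```text
t: 12.45
tcp_pos: [558.1, 301.0, 119.6]
ee_rot: [-0.001, 0.998, 0.066, 0.001]
force: [0.6, -1.0, -0.0]
finger_gap: 0.496
grasp_force: 0.0
```

Run:
```python
from lib import *
move([558.5,301.3,26],np.radians(97.6))
```

```text
T [0.0007, 0.0001, 0.3119] W [-0.0009, -0.0007, 0.0001] p [558.1 301.  119.6] t 12.4 j7 -1.64
```

{"api": "send_rows", "payload": {
  "motion": [
    {"translation":[0,0,0.1],"twist":[0,0,0],"gripper":0.5},
    {"translation":[0,0,0.2],"twist":[0,0,0],"gripper":0.5},
    {"translation":[0,0,0.26],"twist":[0,0,0],"gripper":0.5},
    {"translation":[0,0,0.31],"twist":[0,0,0],"gripper":0.5},
    {"translation":[0,0,0.31],"twist":[0,0,0],"gripper":0.5},
    {"translation":[0,0,0.31],"twist":[0,0,0],"gripper":0},
    {"translation":[0,0,0.31],"twist":[0,0,0],"gripper":0},
    {"translation":[0,0,0.31],"twist":[0,0,0],"gripper":0},
    {"translation":[0,0,0.31],"twist":[0,0,0],"gripper":0},
    {"translation":[0,0,0.31],"twist":[0,0,0],"gripper":0}
  ]
}}

```text
t: 13.7
tcp_pos: [558.7, 301.0, 26.5]
ee_rot: [-0.001, 0.998, 0.066, 0.002]
force: [1.9, -1.2, 1.7]
finger_gap: 0.14
grasp_force: 25.1
```

{"api": "send_rows", "payload": {
  "motion": [
    {"translation":[0,0.012,-0.021],"twist":[0,0,0],"gripper":0},
    {"translation":[0,0.026,-0.039],"twist":[0,0,0],"gripper":0},
    {"translation":[0,0.042,-0.056],"twist":[0,0,0],"gripper":0},
    {"translation":[0,0.059,-0.07],"twist":[0,0,0],"gripper":0},
    {"translation":[0,0.078,-0.083],"twist":[0,0,0],"gripper":0},
    {"translation":[0,0.097,-0.094],"twist":[0,0,0],"gripper":0},
    {"translation":[0,0.118,-0.103],"twist":[0,0,0],"gripper":0},
    {"translation":[0,0.14,-0.11],"twist":[0,0,0],"gripper":0},
    {"translation":[0,0.162,-0.114],"twist":[0,0,0],"gripper":0},
    {"translation":[0,0.184,-0.116],"twist":[0,0,0],"gripper":0},
    {"translation":[0,0.203,-0.116],"twist":[0,0,0],"gripper":0},
    {"translation":[0,0.222,-0.114],"twist":[0,0,0],"gripper":0},
    {"translation":[0,0.241,-0.11],"twist":[0,0,0],"gripper":0},
    {"translation":[0,0.259,-0.105],"twist":[0,0,0],"gripper":0},
    {"translation":[0,0.268,-0.102],"twist":[0,0,0],"gripper":0},
    {"translation":[0,0.268,-0.102],"twist":[0,0,0],"gripper":0}
  ]
}}

```text
t: 15.7
tcp_pos: [569.5, 221.9, 61.7]
ee_rot: [-0.003, 0.998, 0.066, 0.001]
force: [-6.9, -2.4, 23.4]
finger_gap: 0.138
grasp_force: 28.7
```

{"api": "send_rows", "payload": {
  "motion": [
    {"translation":[0,0,-0.01],"twist":[0,0,0],"gripper":0},
    {"translation":[0,0,-0.01],"twist":[0,0,0],"gripper":0.4},
    {"translation":[0,0,-0.01],"twist":[0,0,0],"gripper":0.4},
    {"translation":[0,0,-0.01],"twist":[0,0,0],"gripper":0.4},
    {"translation":[0,0,-0.1],"twist":[0,0,0],"gripper":0.4},
    {"translation":[0,0,-0.2],"twist":[0,0,0],"gripper":0.4},
    {"translation":[0,0,-0.35],"twist":[0,0,0],"gripper":0.4},
    {"translation":[-0.15,-0.3,-0.35],"twist":[0,0,0.06],"gripper":0.4},
    {"translation":[-0.3,-0.5,-0.35],"twist":[0,0,0.12],"gripper":0.8},
    {"translation":[-0.6,-0.6,-0.35],"twist":[0,0,0.18],"gripper":0.8},
    {"translation":[-0.7,-0.6,-0.35],"twist":[0,0,0.24],"gripper":0.8},
    {"translation":[-0.7,-0.6,-0.35],"twist":[0,0,0.24],"gripper":0.8},
    {"translation":[-0.7,-0.6,-0.35],"twist":[0,0,0.24],"gripper":0.8}
  ]
}}

```text
t: 17.32
tcp_pos: [329.1, 374.9, 160.0]
ee_rot: [0.0, 0.954, -0.3, -0.002]
force: [0.4, -0.6, -0.1]
finger_gap: 0.804
grasp_force: 0.0
```

Run:
```python
from lib import *
print(manip.read_state()["tcp_pos"],manip.read_state()["joint_pos"])
o=[]
for n in("top","scene"):
    c=cam(n);u=proj(c,[[572,170,50]])[0].astype(int);x,y=max(u[0]-60,0),u[1]-60
    o.append(cv2.resize(c["image"][y:y+120,x:x+120,::-1],(400,400),interpolation=cv2.INTER_CUBIC))
    np.savez(n+"4.npz",**c)
cv2.imwrite("pics/a4.png",np.hstack(o))
t=dict(np.load("top4.npz"));s=dict(np.load("scene4.npz"))
for X,e,a,b in match(t,s,"orange",(20,400),(20,400),tol=4): print("bar",X.round(1),round(e,1),a[1])
```

```text
[329.07005572 374.86849319 160.01877985] [-1.92381346  0.26733704  1.13332066  2.03665168 -0.29091325  1.01104407
 -2.8261885 ]
```

View pics/a4.png

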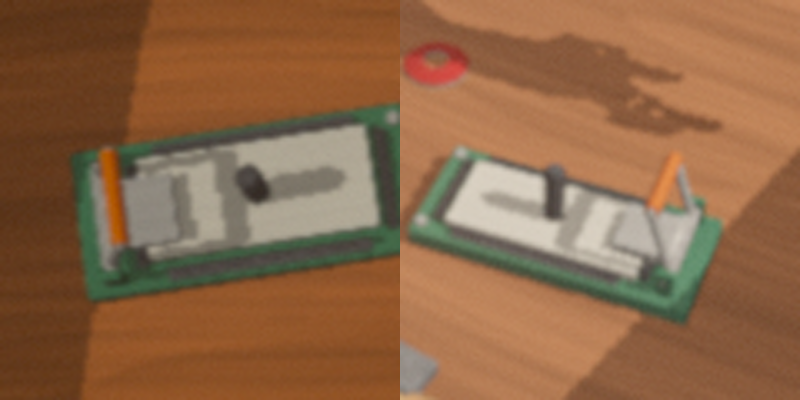

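The clamp is shut over the seated plate: strap at (155,207), arbor tip at (246,170), both in the top crop. Now measuring the arbor axis and the washers.

```bash
cat >> lib.py <<'E'
def washers(t,s):
    out=[]
    for k,z in(("red",2),("grey",7)):
        R1=[r for r in rects("top",t,k,200,700) if max(r[0][1])<31 and abs(r[0][1][0]-r[0][1][1])<5]
        for r,p in R1:
            (x,y),rad=cv2.minEnclosingCircle(p.astype(np.float32))
            X=plane(t,[r[0]],z)[0]
            # scene check
            d=[tri(t,[r[0]],s,[q[0]])[0] for q,_ in rects("scene",s,k,60,900) if np.linalg.norm(np.array(q[0])-proj(s,X)[0])<6]
            out.append((k,X[:2].round(1),np.round(r[0],1),[v.round(1) for v in d]))
    return out
E
python3 - <<'E'
from lib import *
t=dict(np.load("top4.npz"));s=dict(np.load("scene4.npz"))
for w in washers(t,s): print(*w)
for n,c in(("top",t),("scene",s)):
    g=cv2.cvtColor(c["image"],cv2.COLOR_RGB2GRAY);b=proj(c,[[583,131,z] for z in(30,86)]);print(n,b.round(1).tolist())
    m=np.zeros_like(g);x,y=b.mean(0).astype(int);m[y-12:y+13,x-9:x+10]=1
    for th in(80,95):
        for a,p in blobs((g<th)&(m>0),10,300): print(th,a,p.min(0),p.max(0),"top rows",[ (r,p[p[:,1]==r][:,0].min(),p[p[:,1]==r][:,0].max()) for r in range(p[:,1].min(),p[:,1].max()+1)])
E
```

```text
red [439.6 -73.1] [325.5 241.5] [array([440.2, -74.2,   2.3])]
red [ 440.6 -193.2] [374.5 240. ] [array([ 441.1, -194.2,    1.1])]
red [ 465.4 -343.7] [435.  228.5] [array([ 466.1, -345.1,    1.1])]
grey [530.8 436.3] [119. 209.] [array([530.1, 429.2,  19.3])]
grey [584.2 -69.9] [322.5 183. ] [array([584.7, -70.7,   6.6])]
grey [ 591.4 -200.3] [375. 179.] [array([ 592.4, -201.7,    5. ])]
grey [ 601.5 -317.9] [422. 174.] [array([ 602.5, -319.4,    4.1])]
top [[240.3, 183.6], [237.5, 179.1]]
80 54.5 [234 176] [243 186] top rows [(176, np.int32(237), np.int32(237)), (177, np.int32(235), np.int32(239)), (178, np.int32(234), np.int32(240)), (179, np.int32(234), np.int32(241)), (180, np.int32(234), np.int32(241)), (181, np.int32(235), np.int32(242)), (182, np.int32(236), np.int32(243)), (183, np.int32(236), np.int32(243)), (184, np.int32(236), np.int32(243)), (185, np.int32(237), np.int32(242)), (186, np.int32(240), np.int32(240))]
95 64.5 [234 176] [243 186] top rows [(176, np.int32(236), np.int32(238)), (177, np.int32(234), np.int32(239)), (178, np.int32(234), np.int32(240)), (179, np.i
[... 699 characters left out ...]
9, np.int32(301), np.int32(302)), (250, np.int32(300), np.int32(302)), (251, np.int32(300), np.int32(302)), (252, np.int32(301), np.int32(301))]
95 41.5 [299 239] [305 252] top rows [(239, np.int32(299), np.int32(300)), (240, np.int32(299), np.int32(302)), (241, np.int32(300), np.int32(305)), (242, np.int32(300), np.int32(305)), (243, np.int32(300), np.int32(304)), (244, np.int32(300), np.int32(303)), (245, np.int32(300), np.int32(303)), (246, np.int32(300), np.int32(303)), (247, np.int32(300), np.int32(303)), (248, np.int32(300), np.int32(303)), (249, np.int32(300), np.int32(303)), (250, np.int32(300), np.int32(303)), (251, np.int32(300), np.int32(303)), (252, np.int32(300), np.int32(303))]
```

Crown 3 has been knocked to (465,-344). Next I'll calibrate the tip height at washer opening by touching bare counter near (430,45).

```bash
sed -i 's/def move(xyz,yaw=None):/def move(xyz,yaw=None,ks=(0,)):/; s/for k in(0,np.pi,-np.pi)/for k in ks/' lib.py; python3 -c "
from lib import *
move([430,45,60],np.radians(7.6))"
```

```text
T [0.8905, 0.7065, 0.3354] W [-0.0006, -0.0006, -0.7389] p [335.  372.3 161.2] t 17.4 j7 -2.83
```

{"api": "send_rows", "payload": {
  "motion": [
    {"translation":[0.2,0.15,0.0],"twist":[0,0,-0.059],"gripper":0.76},
    {"translation":[0.4,0.3,0.0],"twist":[0,0,-0.118],"gripper":0.76},
    {"translation":[0.6,0.45,0.0],"twist":[0,0,-0.177],"gripper":0.76},
    {"translation":[0.8,0.6,0.0],"twist":[0,0,-0.236],"gripper":0.76},
    {"translation":[0.89,0.7065,0.0],"twist":[0,0,-0.295],"gripper":0.76},
    {"translation":[0.89,0.7065,0.0],"twist":[0,0,-0.354],"gripper":0.76},
    {"translation":[0.89,0.7065,0.0],"twist":[0,0,-0.413],"gripper":0.76},
    {"translation":[0.89,0.7065,0.0],"twist":[0,0,-0.472],"gripper":0.76},
    {"translation":[0.89,0.7065,0.0],"twist":[0,0,-0.531],"gripper":0.76},
    {"translation":[0.89,0.7065,0.1],"twist":[0,0,-0.59],"gripper":0.76},
    {"translation":[0.89,0.7065,0.2],"twist":[0,0,-0.649],"gripper":0.76},
    {"translation":[0.89,0.7065,0.3],"twist":[0,0,-0.708],"gripper":0.76},
    {"translation":[0.89,0.7065,0.4],"twist":[0,0,-0.739],"gripper":0.76},
    {"translation":[0.89,0.7065,0.5],"twist":[0,0,-0.739],"gripper":0.76},
    {"translation":[0.89,0.7065,0.57],"twist":[0,0,-0.739],"gripper":0.76},
    {"translation":[0.89,0.7065,0.57],"twist":[0,0,-0.739],"gripper":0.76},
    {"translation":[0.89,0.7065,0.57],"twist":[0,0,-0.739],"gripper":0.76}
  ]
}}

```text
t: 19.55
tcp_pos: [381.6, 39.2, 53.8]
ee_rot: [0.011, 0.66, 0.751, 0.013]
force: [0.7, 0.2, -0.6]
finger_gap: 0.76
grasp_force: 0.0
```

{"api": "send_rows", "payload": {
  "motion": [
    {"translation":[0,0,0],"twist":[0,0,0],"gripper":0.76}
  ]
}}

```text
t: 19.68
tcp_pos: [381.8, 39.6, 54.0]
ee_rot: [0.011, 0.66, 0.751, 0.014]
force: [0.2, -0.8, -0.3]
finger_gap: 0.761
grasp_force: 0.0
```

```bash
python3 -c "
from lib import *
move([430,45,-20],np.radians(7.6));print(manip.read_state()['joint_pos'])"
```

```text
T [-0.0031, 0.1531, 0.252] W [0.011, -0.0004, -0.0012] p [381.8  39.6  54. ] t 19.7 j7 -0.57
[-1.85023303 -0.41035078  1.5698985   2.39386335  0.59275791  0.80363658
 -0.57368755]
```

{"api": "send_rows", "payload": {
  "motion": [
    {"translation":[0,0.2,-0.1],"twist":[0.011,0,0],"gripper":0.76},
    {"translation":[0,0.4,-0.2],"twist":[0.011,0,0],"gripper":0.76},
    {"translation":[0,0.5,-0.2],"twist":[0.011,0,0],"gripper":0.76},
    {"translation":[0,0.5,-0.2],"twist":[0.011,0,0],"gripper":0.76},
    {"translation":[0,0.5,-0.2],"twist":[0.011,0,0],"gripper":0.76},
    {"translation":[0,0.5,-0.2],"twist":[0.011,0,0],"gripper":0.76}
  ]
}}

```text
t: 20.42
tcp_pos: [477.6, 52.8, 154.0]
ee_rot: [0.012, 0.66, 0.751, 0.014]
force: [-0.5, 0.2, -0.8]
finger_gap: 0.763
grasp_force: 0.0
```

```bash
python3 -c "
from lib import *
move([590,-10,-20],np.radians(7.6));print(manip.read_state()['joint_pos'])"
```

```text
T [-0.2561, 0.3228, 0.5924] W [0.0117, 0.0, -0.0009] p [477.6  52.8 154. ] t 20.4 j7 -0.46
[-1.91706787 -0.41052684  1.57031068  2.11499221  0.48927242  1.0434299
 -0.46287353]
```

```bash
python3 -c "
from lib import *
move([560,-250,150],np.radians(7.6))"
```

```text
T [-1.0365, 0.1409, 0.0187] W [0.0117, 0.0, -0.0009] p [477.6  52.8 154. ] t 20.4 j7 -0.46
```

{"api": "send_rows", "payload": {
  "motion": [
    {"translation":[-0.2,0.02,0],"twist":[0.0,0,0],"gripper":0.76},
    {"translation":[-0.4,0.04,0],"twist":[0.0,0,0],"gripper":0.76},
    {"translation":[-0.6,0.06,0],"twist":[0.0,0,0],"gripper":0.76},
    {"translation":[-0.8,0.08,0],"twist":[0.0,0,0],"gripper":0.76},
    {"translation":[-0.95,0.1,0],"twist":[0.0,0,0],"gripper":0.76},
    {"translation":[-0.95,0.1,0],"twist":[0.0,0,0],"gripper":0.76},
    {"translation":[-0.95,0.1,0],"twist":[0.0,0,0],"gripper":0.76}
  ]
}}

```text
t: 21.3
tcp_pos: [484.0, -198.5, 197.6]
ee_rot: [0.033, 0.66, 0.75, 0.022]
force: [-0.3, -0.1, 0.0]
finger_gap: 0.763
grasp_force: 0.0
```

```bash
python3 -c "
from lib import *
move([440,-73,60],np.radians(7.6));print(manip.read_state()['joint_pos'],manip.read_state()['ee_rot'])"
```

```text
T [0.4434, -0.1261, 0.441] W [0.0242, 0.0068, -0.0014] p [ 484.  -198.5  197.6] t 21.3 j7 0.08
[-1.42896087 -0.41045349  1.5700241   2.01078076  0.46502846  1.09221247
  0.07661423] [0.03316537 0.65980909 0.75039155 0.0215535 ]
```

{"api": "send_rows", "payload": {
  "motion": [
    {"translation":[0.2,0.1,0],"twist":[0.024,0.007,0],"gripper":0.76},
    {"translation":[0.4,0.3,0],"twist":[0.024,0.007,0],"gripper":0.76},
    {"translation":[0.6,0.4,0],"twist":[0.024,0.007,0],"gripper":0.76},
    {"translation":[0.8,0.5,0],"twist":[0.024,0.007,0],"gripper":0.76},
    {"translation":[0.95,0.55,0],"twist":[0.024,0.007,0],"gripper":0.76},
    {"translation":[0.95,0.6,0],"twist":[0.024,0.007,0],"gripper":0.76},
    {"translation":[0.95,0.6,0],"twist":[0.024,0.007,0],"gripper":0.76},
    {"translation":[0.95,0.6,0],"twist":[0.024,0.007,0],"gripper":0.76}
  ]
}}

```text
t: 22.3
tcp_pos: [534.1, 89.8, 249.6]
ee_rot: [0.016, 0.659, 0.752, 0.019]
force: [-0.6, -0.7, -0.4]
finger_gap: 0.758
grasp_force: 0.0
```

```bash
python3 -c "
from lib import *
move([600,150,150],np.radians(7.6));print(manip.read_state()['joint_pos'],manip.read_state()['ee_rot'])"
```

```text
T [0.1699, 0.2276, 0.3437] W [0.0155, -0.0003, -0.0006] p [534.1  89.8 249.6] t 22.3 j7 -0.47
[-2.02968292 -0.41019243  1.56999065  1.88872715  0.45120508  1.2364469
 -0.46621205] [0.01567439 0.65925104 0.75152988 0.01858015]
```

The arm drifted to its elbow limits (j2 and j3). Walking it back through an inward-left, outward, far-right loop, high above everything.

```bash
python3 -c "
from lib import *
move([380,340,230],np.radians(7.6))"
```

```text
T [0.8936, -0.4033, 0.0467] W [0.0155, -0.0003, -0.0006] p [534.1  89.8 249.6] t 22.3 j7 -0.47
```

{"api": "send_rows", "payload": {
  "motion": [
    {"translation":[0.2,-0.1,0.02],"twist":[0.015,0,0],"gripper":0.76},
    {"translation":[0.4,-0.2,0.04],"twist":[0.015,0,0],"gripper":0.76},
    {"translation":[0.6,-0.3,0.06],"twist":[0.015,0,0],"gripper":0.76},
    {"translation":[0.8,-0.4,0.06],"twist":[0.015,0,0],"gripper":0.76},
    {"translation":[0.9,-0.4,0.06],"twist":[0.015,0,0],"gripper":0.76},
    {"translation":[0.9,-0.4,0.06],"twist":[0.015,0,0],"gripper":0.76},
    {"translation":[0.9,-0.4,0.06],"twist":[0.015,0,0],"gripper":0.76}
  ]
}}

```text
t: 23.18
tcp_pos: [382.3, 340.7, 226.1]
ee_rot: [0.0, 0.66, 0.751, 0.001]
force: [-0.4, -0.3, 0.0]
finger_gap: 0.759
grasp_force: 0.0
```

```bash
python3 -c "
from lib import *
move([640,300,230],np.radians(7.6));print(manip.read_state()['joint_pos'].round(2),manip.read_state()['ee_rot'])"
```

```text
T [-0.2448, 0.8346, -0.012] W [0.0005, -0.0002, -0.0012] p [382.3 340.7 226.1] t 23.2 j7 -1.02
[-2.57 -0.4   1.57  1.95  0.43  1.23 -1.02] [2.53042022e-04 6.60162024e-01 7.51122754e-01 8.03849186e-04]
```

```bash
python3 -c "
from lib import *
move([200,540,230],np.radians(40));"
```

```text
T [0.7368, -0.5172, -0.0134] W [0.0005, -0.0001, -0.1812] p [382.3 340.7 226.1] t 23.2 j7 -1.02
```

{"api": "send_rows", "payload": {
  "motion": [
    {"translation":[0.2,-0.1,0],"twist":[0,0,0],"gripper":0.76},
    {"translation":[0.4,-0.2,0],"twist":[0,0,0],"gripper":0.76},
    {"translation":[0.6,-0.3,0],"twist":[0,0,0],"gripper":0.76},
    {"translation":[0.7,-0.45,0],"twist":[0,0,0],"gripper":0.76},
    {"translation":[0.7,-0.5,0],"twist":[0,0,0],"gripper":0.76},
    {"translation":[0.7,-0.5,0],"twist":[0,0,0],"gripper":0.76}
  ]
}}

```text
t: 23.92
tcp_pos: [204.7, 531.8, 223.4]
ee_rot: [0.002, 0.659, 0.752, -0.0]
force: [-0.1, -0.4, 0.3]
finger_gap: 0.759
grasp_force: 0.0
```

```bash
python3 -c "
from lib import *
move([640,300,230],np.radians(7.6));print(manip.read_state()['joint_pos'].round(2),manip.read_state()['ee_rot'])"
```

```text
T [-0.9558, 1.3375, -0.0147] W [0.0008, 0.0013, -0.0005] p [204.7 531.8 223.4] t 23.9 j7 -0.8
[-2.2   0.39  1.15  1.81 -0.38  1.19 -0.8 ] [ 2.34338140e-03  6.59258682e-01  7.51912484e-01 -3.39305717e-04]
```

{"api": "send_rows", "payload": {
  "motion": [
    {"translation":[-0.2,0.2,-0.05],"twist":[0,0,0],"gripper":0.76},
    {"translation":[-0.35,0.35,-0.1],"twist":[0,0,0],"gripper":0.76},
    {"translation":[-0.5,0.5,-0.1],"twist":[0,0,0],"gripper":0.76},
    {"translation":[-0.6,0.65,-0.1],"twist":[0,0,0],"gripper":0.76},
    {"translation":[-0.7,0.8,-0.1],"twist":[0,0,0],"gripper":0.76},
    {"translation":[-0.8,1,-0.1],"twist":[0,0,0],"gripper":0.76},
    {"translation":[-0.85,1,-0.1],"twist":[0,0,0],"gripper":0.76},
    {"translation":[-0.85,1,-0.1],"twist":[0,0,0],"gripper":0.76},
    {"translation":[-0.85,1,-0.1],"twist":[0,0,0],"gripper":0.76}
  ]
}}

```text
t: 25.05
tcp_pos: [536.0, 316.1, 256.6]
ee_rot: [-0.0, 0.66, 0.751, 0.001]
force: [0.0, 1.3, 0.8]
finger_gap: 0.758
grasp_force: 0.0
```

```bash
python3 -c "
from lib import *
move([800,200,230],np.radians(7.6));print(manip.read_state()['joint_pos'].round(2),manip.read_state()['ee_rot'])"
```

```text
T [-0.4964, 0.8232, 0.0886] W [0.0004, -0.0008, -0.0015] p [536.  316.1 256.6] t 25.1 j7 -0.11
[-1.42  0.48  1.1   1.65 -0.44  1.29 -0.11] [-4.92427470e-04  6.60421299e-01  7.50894032e-01  1.27208628e-03]
```

{"api": "send_rows", "payload": {
  "motion": [
    {"translation":[-0.05,0.2,0],"twist":[0,0,0],"gripper":0.76},
    {"translation":[-0.1,0.4,0],"twist":[0,0,0],"gripper":0.76},
    {"translation":[-0.2,0.6,0],"twist":[0,0,0],"gripper":0.76},
    {"translation":[-0.35,0.8,0],"twist":[0,0,0],"gripper":0.76},
    {"translation":[-0.5,0.95,0],"twist":[0,0,0],"gripper":0.76},
    {"translation":[-0.7,0.95,0],"twist":[0,0,0],"gripper":0.76},
    {"translation":[-0.9,0.95,0],"twist":[0,0,0],"gripper":0.76},
    {"translation":[-1,0.95,0],"twist":[0,0,0],"gripper":0.76},
    {"translation":[-1,0.95,0],"twist":[0,0,0],"gripper":0.76},
    {"translation":[-1,0.95,0],"twist":[0,0,0],"gripper":0.76}
  ]
}}

```text
t: 26.3
tcp_pos: [857.5, 59.5, 256.9]
ee_rot: [-0.001, 0.659, 0.753, 0.002]
force: [-0.8, 0.5, 0.5]
finger_gap: 0.76
grasp_force: 0.0
```

```bash
python3 -c "
from lib import *
move([600,150,150],np.radians(7.6));print(manip.read_state()['joint_pos'].round(2),manip.read_state()['ee_rot'])"
```

```text
T [0.4113, -0.8117, 0.356] W [0.0008, -0.0013, 0.0001] p [857.5  59.5 256.9] t 26.3 j7 0.31
[-0.47  0.93  0.9   0.88 -0.68  1.57  0.31] [-0.00076064  0.65857178  0.75251397  0.00231213]
```

```bash
python3 -c "
from lib import *
move([780,-200,250],np.radians(7.6));move([560,-200,250],np.radians(7.6));move([480,-75,200],np.radians(7.6))"
```

```text
T [-0.8232, -0.3708, 0.0186] W [0.0008, -0.0013, 0.0001] p [857.5  59.5 256.9] t 26.3 j7 0.31
T [-0.726, -1.0977, 0.0172] W [0.0008, -0.0013, 0.0001] p [857.5  59.5 256.9] t 26.3 j7 0.31
T [-0.2784, -1.3072, 0.1852] W [0.0008, -0.0013, 0.0001] p [857.5  59.5 256.9] t 26.3 j7 0.31
```

{"api": "send_rows", "payload": {
  "motion": [
    {"translation":[-0.2,-0.05,0],"twist":[0,0,0],"gripper":0.76},
    {"translation":[-0.4,-0.1,0],"twist":[0,0,0],"gripper":0.76},
    {"translation":[-0.6,-0.2,0],"twist":[0,0,0],"gripper":0.76},
    {"translation":[-0.8,-0.35,0],"twist":[0,0,0],"gripper":0.76},
    {"translation":[-0.82,-0.5,0],"twist":[0,0,0],"gripper":0.76},
    {"translation":[-0.8,-0.7,0],"twist":[0,0,0],"gripper":0.76},
    {"translation":[-0.75,-0.9,0],"twist":[0,0,0],"gripper":0.76},
    {"translation":[-0.73,-1,0],"twist":[0,0,0],"gripper":0.76},
    {"translation":[-0.73,-1,0],"twist":[0,0,0],"gripper":0.76},
    {"translation":[-0.73,-1,0],"twist":[0,0,0],"gripper":0.76}
  ]
}}

```text
t: 27.55
tcp_pos: [590.9, -197.2, 256.6]
ee_rot: [0.001, 0.658, 0.753, 0.002]
force: [0.9, -0.3, 0.5]
finger_gap: 0.761
grasp_force: 0.0
```

```bash
python3 -c "
from lib import *
move([480,-135,60],np.radians(7.6));print(manip.read_state()['joint_pos'].round(2),manip.read_state()['ee_rot'])"
```

```text
T [0.2537, -0.3416, 0.6541] W [0.0015, -0.0006, 0.0006] p [ 590.9 -197.2  256.6] t 27.6 j7 0.75
[-0.56  0.47  1.09  1.65 -0.44  1.29  0.75] [0.00083308 0.65793286 0.75307214 0.00245129]
```

{"api": "send_rows", "payload": {
  "motion": [
    {"translation":[0.1,-0.15,0.1],"twist":[0,0,0],"gripper":0.76},
    {"translation":[0.2,-0.3,0.3],"twist":[0,0,0],"gripper":0.76},
    {"translation":[0.25,-0.34,0.5],"twist":[0,0,0],"gripper":0.76},
    {"translation":[0.25,-0.34,0.7],"twist":[0,0,0],"gripper":0.76},
    {"translation":[0.25,-0.34,0.85],"twist":[0,0,0],"gripper":0.76},
    {"translation":[0.25,-0.34,0.92],"twist":[0,0,0],"gripper":0.76},
    {"translation":[0.25,-0.34,0.92],"twist":[0,0,0],"gripper":0.76},
    {"translation":[0.25,-0.34,0.92],"twist":[0,0,0],"gripper":0.76}
  ]
}}

```text
t: 28.55
tcp_pos: [480.6, -138.9, -19.3]
ee_rot: [0.001, 0.66, 0.752, 0.002]
force: [0.4, 0.1, 1.3]
finger_gap: 0.76
grasp_force: 0.0
```

{"api": "send_rows", "payload": {
  "motion": [
    {"translation":[0,0,0.01],"twist":[0,0,0],"gripper":0.76},
    {"translation":[0,0,0.02],"twist":[0,0,0],"gripper":0.76},
    {"translation":[0,0,0.02],"twist":[0,0,0],"gripper":0.76}
  ]
}}

```text
t: 28.92
tcp_pos: [478.4, -138.4, -25.9]
ee_rot: [0.0, 0.66, 0.751, 0.002]
force: [0.6, -0.1, 0.5]
finger_gap: 0.764
grasp_force: 0.0
```

{"api": "send_rows", "payload": {
  "motion": [
    {"translation":[0,0,0.01],"twist":[0,0,0],"gripper":0.76},
    {"translation":[0,0,0.015],"twist":[0,0,0],"gripper":0.76},
    {"translation":[0,0,0.015],"twist":[0,0,0],"gripper":0.76}
  ]
}}

```text
t: 29.3
tcp_pos: [478.0, -138.6, -30.8]
ee_rot: [0.0, 0.66, 0.751, 0.001]
force: [0.9, 0.2, 0.1]
finger_gap: 0.762
grasp_force: 0.0
```

```bash
python3 -c "
from lib import *
s=manip.read_state();print(s['force'],s['tcp_pos'],s['joint_pos'].round(2))"
```

```text
[0.92861514 0.24021206 0.11863309] [ 477.97918753 -138.55190505  -30.82639099] [-0.48  0.62  0.81  2.13 -0.72  0.69  0.95]
```

{"api": "send_rows", "payload": {
  "motion": [
    {"translation":[0,0,0.008],"twist":[0,0,0],"gripper":0.76},
    {"translation":[0,0,0.008],"twist":[0,0,0],"gripper":0.76}
  ]
}}

```text
t: 29.55
tcp_pos: [478.3, -138.6, -31.6]
ee_rot: [-0.001, 0.66, 0.751, 0.002]
force: [-4.4, 1.3, 15.2]
finger_gap: 0.758
grasp_force: 7.6
```

{"api": "send_rows", "payload": {
  "motion": [
    {"translation":[0,0,0.008],"twist":[0,0,0],"gripper":0.76},
    {"translation":[0,0,0.008],"twist":[0,0,0],"gripper":0.76}
  ]
}}

```text
t: 29.8
tcp_pos: [478.3, -138.5, -31.8]
ee_rot: [-0.002, 0.66, 0.751, 0.003]
force: [-9.0, 5.8, 37.5]
finger_gap: 0.762
grasp_force: 18.9
```

{"api": "send_rows", "payload": {
  "motion": [
    {"translation":[0,0,0.006],"twist":[0,0,0],"gripper":0.76},
    {"translation":[0,0,0.006],"twist":[0,0,0],"gripper":0.76}
  ]
}}

```text
t: 30.05
tcp_pos: [478.4, -138.3, -31.9]
ee_rot: [-0.003, 0.66, 0.751, 0.004]
force: [-13.7, 7.5, 53.9]
finger_gap: 0.763
grasp_force: 27.3
```

Contact is at TCP z ≈ -31.5 with opening 0.76. Raising and going to crown 1.

{"api": "send_rows", "payload": {
  "motion": [
    {"translation":[0,0,-0.1],"twist":[0,0,0],"gripper":0.9},
    {"translation":[0.1,-0.05,-0.25],"twist":[0,0,0],"gripper":0.92},
    {"translation":[0.22,-0.1,-0.25],"twist":[0,0,0],"gripper":0.92},
    {"translation":[0.22,-0.1,-0.25],"twist":[0,0,0],"gripper":0.92},
    {"translation":[0.22,-0.1,-0.25],"twist":[0,0,0],"gripper":0.92}
  ],
  "force": 40
}}

```text
t: 30.68
tcp_pos: [440.1, -77.3, 37.8]
ee_rot: [0.001, 0.66, 0.751, 0.002]
force: [-0.8, -0.7, 0.0]
finger_gap: 0.92
grasp_force: 0.0
```

```bash
python3 -c "
from lib import *
move([440,-73.6,-30.5],np.radians(7.6));print(manip.read_state()['joint_pos'].round(2))"
```

```text
T [0.012, 0.0004, 0.2278] W [0.001, -0.0003, -0.001] p [440.1 -77.3  37.8] t 30.7 j7 0.71
[-0.81  0.42  1.02  2.24 -0.54  0.75  0.71]
```

{"api": "send_rows", "payload": {
  "motion": [
    {"translation":[0.012,0,0.1],"twist":[0,0,0],"gripper":0.95},
    {"translation":[0.012,0,0.18],"twist":[0,0,0],"gripper":0.95},
    {"translation":[0.012,0,0.226],"twist":[0,0,0],"gripper":0.95},
    {"translation":[0.012,0,0.226],"twist":[0,0,0],"gripper":0.95},
    {"translation":[0.012,0,0.226],"twist":[0,0,0],"gripper":0.6},
    {"translation":[0.012,0,0.226],"twist":[0,0,0],"gripper":0.6},
    {"translation":[0.012,0,0.226],"twist":[0,0,0],"gripper":0.6},
    {"translation":[0.012,0,0.226],"twist":[0,0,0],"gripper":0.6}
  ],
  "force": 60
}}

```text
t: 31.68
tcp_pos: [440.2, -74.4, -28.5]
ee_rot: [0.001, 0.661, 0.751, 0.002]
force: [-3.4, -1.0, 9.4]
finger_gap: 0.685
grasp_force: 61.8
```

```bash
python3 -c "
from lib import *
move([584.3,132,95],np.radians(7.6));print(manip.read_state()['joint_pos'].round(2))"
```

```text
T [0.6223, 0.5656, -0.4083] W [0.0012, -0.0006, -0.0017] p [440.2 -74.4 -28.5] t 31.7 j7 0.84
[-0.66  0.54  0.84  2.25 -0.71  0.63  0.84]
```

{"api": "send_rows", "payload": {
  "motion": [
    {"translation":[0,0,-0.1],"twist":[0,0,0],"gripper":0.6},
    {"translation":[0,0,-0.25],"twist":[0,0,0],"gripper":0.6},
    {"translation":[0.05,0.05,-0.41],"twist":[0,0,0],"gripper":0.6},
    {"translation":[0.2,0.2,-0.41],"twist":[0,0,0],"gripper":0.6},
    {"translation":[0.35,0.33,-0.41],"twist":[0,0,0],"gripper":0.6},
    {"translation":[0.5,0.46,-0.41],"twist":[0,0,0],"gripper":0.6},
    {"translation":[0.623,0.566,-0.41],"twist":[0,0,0],"gripper":0.6},
    {"translation":[0.623,0.566,-0.41],"twist":[0,0,0],"gripper":0.6},
    {"translation":[0.623,0.566,-0.41],"twist":[0,0,0],"gripper":0.6},
    {"translation":[0.623,0.566,-0.41],"twist":[0,0,0],"gripper":0.6}
  ]
}}

```text
t: 32.92
tcp_pos: [582.8, 131.4, 93.9]
ee_rot: [0.0, 0.661, 0.75, 0.001]
force: [-0.1, 0.1, -0.8]
finger_gap: 0.685
grasp_force: 64.6
```

Run:
```python
from lib import *
move([584.3,132,2],np.radians(7.6));print(manip.read_state()['joint_pos'].round(2))
o=[]
for n in("top","scene"):
    c=cam(n);u=proj(c,[[584,132,100]])[0].astype(int);x,y=max(u[0]-40,0),u[1]-40
    o.append(cv2.resize(c["image"][y:y+80,x:x+80,::-1],(400,400),interpolation=cv2.INTER_CUBIC))
    np.savez(n+"5.npz",**c)
cv2.imwrite("pics/a5.png",np.hstack(o))
```

```text
T [0.0009, 0.0047, 0.3063] W [0.0006, -0.0004, -0.0021] p [582.8 131.4  93.9] t 32.9 j7 0.31
[-1.03  0.6   0.97  1.86 -0.59  1.    0.31]
```

View pics/a5.png

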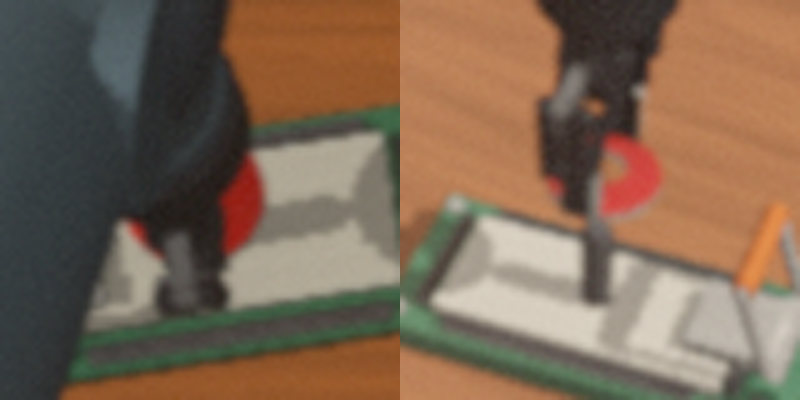

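Run:
```python
from lib import *
for n in("top","scene"):
    c=dict(np.load(n+"5.npz"));H=cv2.cvtColor(c["image"],cv2.COLOR_RGB2HSV).astype(int)
    m=((H[...,0]<8)|(H[...,0]>172))&(H[...,1]>(180 if n=="top" else 110))&(H[...,2]>70)
    u=proj(c,[[583,131.5,125]])[0];print(n,"tcp rim centre",u.round(1))
    a=np.linspace(0,2*np.pi,60);ring=proj(c,np.c_[583+32*np.cos(a),131.5+32*np.sin(a),0*a+124]);print(" expected ring bbox",ring.min(0).round(1),ring.max(0).round(1))
    x,y=u.astype(int);mm=np.zeros_like(m);mm[y-22:y+23,x-22:x+23]=1
    ys,xs=np.nonzero(m&mm);print(" red bbox",xs.min(),ys.min(),xs.max(),ys.max(),len(xs))
    print(" col extents",[(q,ys[xs==q].min(),ys[xs==q].max()) for q in range(xs.min(),xs.max()+1,2) if (xs==q).any()])
    for q in range(0,60,6): pass
    print(" ring",ring[::5].round(0).tolist())
```

```text
top tcp rim centre [235.2 175.6]
 expected ring bbox [220.9 161.7] [249.6 189.9]
 red bbox 240 169 247 186 90
 col extents [(240, np.int64(176), np.int64(178)), (242, np.int64(173), np.int64(186)), (244, np.int64(170), np.int64(184)), (246, np.int64(171), np.int64(181))]
 ring [[235.0, 162.0], [228.0, 164.0], [223.0, 169.0], [221.0, 176.0], [223.0, 184.0], [229.0, 188.0], [236.0, 190.0], [243.0, 187.0], [248.0, 182.0], [250.0, 174.0], [247.0, 167.0], [241.0, 163.0]]
scene tcp rim centre [303.4 227. ]
 expected ring bbox [291.6 219.3] [315.3 235.7]
 red bbox 292 219 315 235 162
 col extents [(292, np.int64(228), np.int64(229)), (294, np.int64(228), np.int64(231)), (296, np.int64(231), np.int64(231)), (304, np.int64(219), np.int64(235)), (306, np.int64(219), np.int64(235)), (308, np.int64(220), np.int64(235)), (310, np.int64(221), np.int64(234)), (312, np.int64(222), np.int64(233)), (314, np.int64(225), np.int64(231))]
 ring [[298.0, 235.0], [304.0, 236.0], [310.0, 234.0], [314.0, 231.0], [315.0, 227.0], [313.0, 223.0], [308.0, 220.0], [302.0, 219.0], [296.0, 221.0], [293.0, 224.0], [292.0, 228.0], [294.0, 232.0]]
```

The washer is level and centred, since its red outline matches the expected ring. Lowering it.

{"api": "send_rows", "payload": {
  "motion": [
    {"translation":[0.001,0.0045,0.1],"twist":[0,0,0],"gripper":0.6},
    {"translation":[0.001,0.0045,0.18],"twist":[0,0,0],"gripper":0.6},
    {"translation":[0.001,0.0045,0.25],"twist":[0,0,0],"gripper":0.6},
    {"translation":[0.001,0.0045,0.28],"twist":[0,0,0],"gripper":0.6},
    {"translation":[0.001,0.0045,0.295],"twist":[0,0,0],"gripper":0.6},
    {"translation":[0.001,0.0045,0.3],"twist":[0,0,0],"gripper":0.6},
    {"translation":[0.001,0.0045,0.304],"twist":[0,0,0],"gripper":0.6},
    {"translation":[0.001,0.0045,0.304],"twist":[0,0,0],"gripper":0.6}
  ]
}}

```text
t: 34.02
tcp_pos: [585.3, 133.1, 3.0]
ee_rot: [0.001, 0.66, 0.751, 0.001]
force: [-1.0, -4.2, 0.9]
finger_gap: 0.685
grasp_force: 67.7
```

{"api": "send_rows", "payload": {
  "motion": [
    {"translation":[-0.004,0,0.003],"twist":[0,0,0],"gripper":0.6},
    {"translation":[-0.004,0,0.004],"twist":[0,0,0],"gripper":0.6},
    {"translation":[-0.004,0,0.004],"twist":[0,0,0],"gripper":0.9},
    {"translation":[-0.004,0,0.004],"twist":[0,0,0],"gripper":0.92},
    {"translation":[-0.004,0,0.004],"twist":[0,0,0],"gripper":0.92},
    {"translation":[-0.004,0,0.004],"twist":[0,0,0],"gripper":0.92},
    {"translation":[-0.004,0,-0.1],"twist":[0,0,0],"gripper":0.92},
    {"translation":[-0.004,0,-0.3],"twist":[0,0,0],"gripper":0.92},
    {"translation":[-0.1,0,-0.3],"twist":[0,0,0],"gripper":0.92},
    {"translation":[-0.3,0,-0.3],"twist":[0,0,0],"gripper":0.92},
    {"translation":[-0.5,0.04,-0.3],"twist":[0,0,0],"gripper":0.92},
    {"translation":[-0.67,0.08,-0.3],"twist":[0,0,0],"gripper":0.92},
    {"translation":[-0.67,0.08,-0.2],"twist":[0,0,0],"gripper":0.92},
    {"translation":[-0.67,0.08,-0.15],"twist":[0,0,0],"gripper":0.92},
    {"translation":[-0.67,0.08,-0.15],"twist":[0,0,0],"gripper":0.92}
  ]
}}

```text
t: 35.9
tcp_pos: [633.1, -60.2, 45.4]
ee_rot: [-0.002, 0.659, 0.752, 0.001]
force: [0.4, 0.2, 0.5]
finger_gap: 0.919
grasp_force: 0.0
```

Run:
```python
from lib import *
s=cam("scene");np.savez("scene6.npz",**s);t=cam("top")
for w in washers(t,s): print(*w)
for r,p in rects("scene",s,"red",60,600): print(np.round(r[0]),np.round(r[1]))
a=np.linspace(0,2*np.pi,60);ring=proj(s,np.c_[584+32*np.cos(a),132+32*np.sin(a),0*a+32]);print("exp ring",ring.min(0).round(1),ring.max(0).round(1), ring.mean(0))
move([584.5,-70.3,-26],np.radians(7.6));print(manip.read_state()['joint_pos'].round(2))
```

```text
red [ 441.8 -193.3] [374.5 239.5] []
red [ 465.4 -343.7] [435.  228.5] [array([ 466.1, -345.1,    1.1])]
grey [530.8 435. ] [119.5 209. ] [array([530.2, 429.2,  17.1])]
grey [578.4 -69.5] [322.4 185.3] [array([582.2, -74.6,   1.8])]
grey [ 591.4 -200.3] [375. 179.] [array([ 592.4, -201.7,    5. ])]
grey [ 601.5 -317.9] [422. 174.] [array([ 602.5, -319.4,    4.1])]
[302. 252.] [13. 19.]
[196. 186.] [10. 18.]
[476.  53.] [ 7. 52.]
exp ring [291.3 242.9] [313.9 259.4] [302.49386955 251.22039801]
T [-0.0102, -0.1714, 0.2442] W [0.0008, -0.0006, -0.0005] p [634.9 -60.7  47.4] t 36.0 j7 0.67
[-0.62  0.72  0.88  1.77 -0.66  0.97  0.67]
```

{"api": "send_rows", "payload": {
  "motion": [
    {"translation":[-0.01,-0.171,0],"twist":[0,0,0],"gripper":0.95},
    {"translation":[-0.01,-0.171,0.05],"twist":[0,0,0],"gripper":0.95},
    {"translation":[-0.01,-0.171,0.12],"twist":[0,0,0],"gripper":0.95},
    {"translation":[-0.01,-0.171,0.2],"twist":[0,0,0],"gripper":0.95},
    {"translation":[-0.01,-0.171,0.243],"twist":[0,0,0],"gripper":0.95},
    {"translation":[-0.01,-0.171,0.243],"twist":[0,0,0],"gripper":0.95},
    {"translation":[-0.01,-0.171,0.243],"twist":[0,0,0],"gripper":0.6},
    {"translation":[-0.01,-0.171,0.243],"twist":[0,0,0],"gripper":0.6},
    {"translation":[-0.01,-0.171,0.243],"twist":[0,0,0],"gripper":0.6},
    {"translation":[-0.01,-0.171,0.243],"twist":[0,0,0],"gripper":0.6}
  ]
}}

```text
t: 37.25
tcp_pos: [585.0, -72.0, -24.2]
ee_rot: [0.001, 0.66, 0.751, 0.002]
force: [-1.9, 0.1, 5.8]
finger_gap: 0.686
grasp_force: 63.2
```

```bash
python3 -c "
from lib import *
move([584.3,131.5,100],np.radians(7.6));move([584.3,131.5,13],np.radians(7.6));print(manip.read_state()['joint_pos'].round(2))"
```

```text
T [0.6739, 0.0863, -0.4127] W [0.0012, -0.0005, -0.0012] p [585.  -72.  -24.2] t 37.2 j7 0.77
T [0.6734, 0.0852, -0.1227] W [0.0012, -0.0005, -0.0012] p [585.  -72.  -24.2] t 37.2 j7 0.77
[-0.58  0.74  0.81  1.91 -0.74  0.81  0.77]
```

{"api": "send_rows", "payload": {
  "motion": [
    {"translation":[0,0,-0.1],"twist":[0,0,0],"gripper":0.6},
    {"translation":[0,0,-0.25],"twist":[0,0,0],"gripper":0.6},
    {"translation":[0.05,0.01,-0.413],"twist":[0,0,0],"gripper":0.6},
    {"translation":[0.2,0.03,-0.413],"twist":[0,0,0],"gripper":0.6},
    {"translation":[0.35,0.05,-0.413],"twist":[0,0,0],"gripper":0.6},
    {"translation":[0.5,0.07,-0.413],"twist":[0,0,0],"gripper":0.6},
    {"translation":[0.669,0.086,-0.413],"twist":[0,0,0],"gripper":0.6},
    {"translation":[0.669,0.086,-0.413],"twist":[0,0,0],"gripper":0.6},
    {"translation":[0.669,0.086,-0.413],"twist":[0,0,0],"gripper":0.6},
    {"translation":[0.669,0.086,-0.3],"twist":[0,0,0],"gripper":0.6},
    {"translation":[0.669,0.086,-0.2],"twist":[0,0,0],"gripper":0.6},
    {"translation":[0.669,0.086,-0.15],"twist":[0,0,0],"gripper":0.6},
    {"translation":[0.669,0.086,-0.14],"twist":[0,0,0],"gripper":0.6},
    {"translation":[0.669,0.086,-0.14],"twist":[0,0,0],"gripper":0.6}
  ]
}}

```text
t: 39.0
tcp_pos: [584.7, 130.0, 17.4]
ee_rot: [0.001, 0.66, 0.751, 0.002]
force: [0.2, -0.4, -1.0]
finger_gap: 0.688
grasp_force: 64.5
```

{"api": "send_rows", "payload": {
  "motion": [
    {"translation":[0,0,0.004],"twist":[0,0,0],"gripper":0.6},
    {"translation":[0,0,0.007],"twist":[0,0,0],"gripper":0.6},
    {"translation":[0,0,0.007],"twist":[0,0,0],"gripper":0.9},
    {"translation":[0,0,0.007],"twist":[0,0,0],"gripper":0.92},
    {"translation":[0,0,0.007],"twist":[0,0,0],"gripper":0.92},
    {"translation":[0,0,0.007],"twist":[0,0,0],"gripper":0.92},
    {"translation":[0,0,-0.1],"twist":[0,0,0],"gripper":0.92},
    {"translation":[0,0,-0.28],"twist":[0,0,0],"gripper":0.92},
    {"translation":[-0.15,-0.1,-0.28],"twist":[0,0,0],"gripper":0.92},
    {"translation":[-0.32,-0.2,-0.28],"twist":[0,0,0],"gripper":0.92},
    {"translation":[-0.49,-0.3,-0.28],"twist":[0,0,0],"gripper":0.92},
    {"translation":[-0.66,-0.4,-0.2],"twist":[0,0,0],"gripper":0.92},
    {"translation":[-0.83,-0.5,-0.1],"twist":[0,0,0],"gripper":0.92},
    {"translation":[-1,-0.61,-0.05],"twist":[0,0,0],"gripper":0.92},
    {"translation":[-1,-0.61,-0.05],"twist":[0,0,0],"gripper":0.92},
    {"translation":[-1,-0.61,-0.05],"twist":[0,0,0],"gripper":0.92}
  ]
}}

```text
t: 41.0
tcp_pos: [440.9, -190.9, 30.8]
ee_rot: [0.0, 0.661, 0.75, 0.002]
force: [0.3, 1.0, 0.6]
finger_gap: 0.921
grasp_force: 0.0
```

Run:
```python
from lib import *
s=cam("scene");t=cam("top")
for w in washers(t,s): print(*w)
for k in("red","grey"):
  for r,p in rects("scene",s,k,60,600):
    if 285<r[0][0]<320 and 230<r[0][1]<270: print(k,np.round(r[0],1),np.round(r[1]),p.min(0),p.max(0))
a=np.linspace(0,2*np.pi,60);ring=proj(s,np.c_[584+32*np.cos(a),132+32*np.sin(a),0*a+47]);print("exp ring",ring.min(0).round(1),ring.max(0).round(1), ring.mean(0))
move([441,-193.7,-29.5],np.radians(7.6));print(manip.read_state()['joint_pos'].round(2))
```

```text
grey [530.8 436.3] [119. 209.] [array([530.1, 429.2,  19.3])]
grey [ 591.4 -200.3] [375. 179.] [array([ 592.4, -201.7,    5. ])]
grey [ 601.5 -317.9] [422. 174.] [array([ 602.5, -319.4,    4.1])]
exp ring [291.3 239.3] [314.1 255.8] [302.62607535 247.56323624]
T [-0.0152, -0.0076, 0.2015] W [0.0011, -0.0006, -0.0003] p [ 442.5 -189.    31. ] t 41.1 j7 0.98
[-0.5   0.49  0.96  2.16 -0.59  0.78  0.98]
```

{"api": "send_rows", "payload": {
  "motion": [
    {"translation":[-0.012,-0.004,0.05],"twist":[0,0,0],"gripper":0.95},
    {"translation":[-0.012,-0.004,0.12],"twist":[0,0,0],"gripper":0.95},
    {"translation":[-0.012,-0.004,0.18],"twist":[0,0,0],"gripper":0.95},
    {"translation":[-0.012,-0.004,0.2],"twist":[0,0,0],"gripper":0.95},
    {"translation":[-0.012,-0.004,0.2],"twist":[0,0,0],"gripper":0.95},
    {"translation":[-0.012,-0.004,0.2],"twist":[0,0,0],"gripper":0.6},
    {"translation":[-0.012,-0.004,0.2],"twist":[0,0,0],"gripper":0.6},
    {"translation":[-0.012,-0.004,0.2],"twist":[0,0,0],"gripper":0.6},
    {"translation":[-0.012,-0.004,0.2],"twist":[0,0,0],"gripper":0.6}
  ]
}}

```text
t: 42.22
tcp_pos: [441.3, -193.8, -27.4]
ee_rot: [0.0, 0.66, 0.751, 0.003]
force: [-3.1, 2.3, 13.6]
finger_gap: 0.673
grasp_force: 61.0
```

```bash
python3 -c "
from lib import *
import time
move([584.3,131.5,100],np.radians(7.6));move([584.3,131.5,100],np.radians(7.6))
print(manip.read_state()['joint_pos'].round(2))"
```

```text
T [1.0154, 0.6144, -0.4185] W [0.0014, -0.0012, -0.001] p [ 441.3 -193.8  -27.4] t 42.2 j7 1.09
T [1.0154, 0.6144, -0.4185] W [0.0014, -0.0012, -0.001] p [ 441.3 -193.8  -27.4] t 42.2 j7 1.09
[-0.37  0.59  0.83  2.17 -0.72  0.68  1.09]
```

{"api": "send_rows", "payload": {
  "motion": [
    {"translation":[0,0,-0.1],"twist":[0,0,0],"gripper":0.6},
    {"translation":[0,0,-0.25],"twist":[0,0,0],"gripper":0.6},
    {"translation":[0.05,0.03,-0.43],"twist":[0,0,0],"gripper":0.6},
    {"translation":[0.2,0.12,-0.43],"twist":[0,0,0],"gripper":0.6},
    {"translation":[0.36,0.22,-0.43],"twist":[0,0,0],"gripper":0.6},
    {"translation":[0.52,0.32,-0.43],"twist":[0,0,0],"gripper":0.6},
    {"translation":[0.68,0.42,-0.43],"twist":[0,0,0],"gripper":0.6},
    {"translation":[0.84,0.52,-0.43],"twist":[0,0,0],"gripper":0.6},
    {"translation":[1,0.614,-0.43],"twist":[0,0,0],"gripper":0.6},
    {"translation":[1,0.614,-0.43],"twist":[0,0,0],"gripper":0.6},
    {"translation":[1,0.614,-0.43],"twist":[0,0,0],"gripper":0.6},
    {"translation":[1,0.614,-0.43],"twist":[0,0,0],"gripper":0.6}
  ]
}}

```text
t: 43.72
tcp_pos: [583.6, 124.7, 100.8]
ee_rot: [0.0, 0.661, 0.75, 0.001]
force: [0.4, -0.3, -0.4]
finger_gap: 0.672
grasp_force: 64.3
```

Run:
```python
from lib import *
move([584.3,131.3,20.6],np.radians(7.6))
o=[]
for n in("top","scene"):
    c=cam(n);u=proj(c,[[584,132,80]])[0].astype(int);x,y=max(u[0]-40,0),u[1]-40
    o.append(cv2.resize(c["image"][y:y+80,x:x+80,::-1],(400,400),interpolation=cv2.INTER_CUBIC))
cv2.imwrite("pics/a6.png",np.hstack(o))
```

```text
T [0.0213, 0.0045, 0.2673] W [0.0006, -0.0004, -0.0022] p [583.6 124.7 100.8] t 43.7 j7 0.32
```

View pics/a6.png

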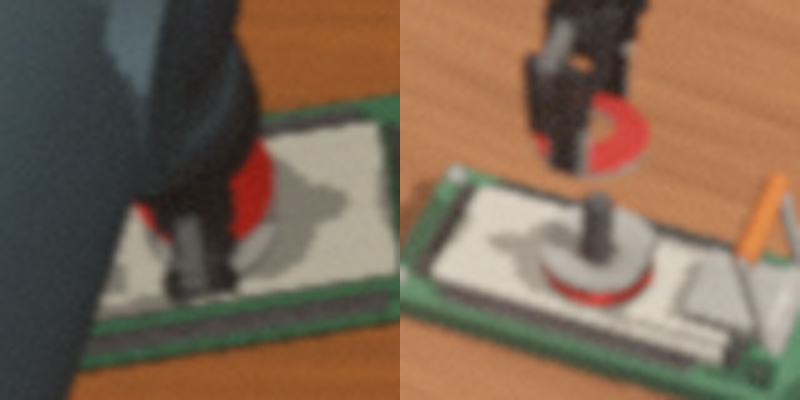

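The stack shows the red crown with a steel cup on it, level, around (598,255); crown 2 is held above it. Lowering.

{"api": "send_rows", "payload": {
  "motion": [
    {"translation":[0.019,0.003,0],"twist":[0,0,0],"gripper":0.6},
    {"translation":[0.019,0.003,0],"twist":[0,0,0],"gripper":0.6},
    {"translation":[0.019,0.003,0.1],"twist":[0,0,0],"gripper":0.6},
    {"translation":[0.019,0.003,0.18],"twist":[0,0,0],"gripper":0.6},
    {"translation":[0.019,0.003,0.23],"twist":[0,0,0],"gripper":0.6},
    {"translation":[0.019,0.003,0.25],"twist":[0,0,0],"gripper":0.6},
    {"translation":[0.019,0.003,0.258],"twist":[0,0,0],"gripper":0.6},
    {"translation":[0.019,0.003,0.258],"twist":[0,0,0],"gripper":0.6}
  ]
}}

```text
t: 44.82
tcp_pos: [585.2, 132.9, 23.7]
ee_rot: [0.001, 0.66, 0.751, 0.002]
force: [-0.8, -0.5, -0.9]
finger_gap: 0.672
grasp_force: 64.3
```

{"api": "send_rows", "payload": {
  "motion": [
    {"translation":[-0.003,0,0.004],"twist":[0,0,0],"gripper":0.6},
    {"translation":[-0.003,0,0.008],"twist":[0,0,0],"gripper":0.6},
    {"translation":[-0.003,0,0.008],"twist":[0,0,0],"gripper":0.9},
    {"translation":[-0.003,0,0.008],"twist":[0,0,0],"gripper":0.92},
    {"translation":[-0.003,0,0.008],"twist":[0,0,0],"gripper":0.92},
    {"translation":[-0.003,0,0.008],"twist":[0,0,0],"gripper":0.92},
    {"translation":[-0.003,0,-0.1],"twist":[0,0,0],"gripper":0.92},
    {"translation":[0,0,-0.28],"twist":[0,0,0],"gripper":0.92},
    {"translation":[-0.15,-0.02,-0.28],"twist":[0,0,0],"gripper":0.92},
    {"translation":[-0.32,-0.04,-0.28],"twist":[0,0,0],"gripper":0.92},
    {"translation":[-0.49,-0.06,-0.28],"twist":[0,0,0],"gripper":0.92},
    {"translation":[-0.66,-0.08,-0.2],"twist":[0,0,0],"gripper":0.92},
    {"translation":[-0.83,-0.1,-0.1],"twist":[0,0,0],"gripper":0.92},
    {"translation":[-1,-0.12,-0.05],"twist":[0,0,0],"gripper":0.92},
    {"translation":[-1,-0.12,-0.05],"twist":[0,0,0],"gripper":0.92},
    {"translation":[-1,-0.12,-0.05],"twist":[0,0,0],"gripper":0.92}
  ]
}}

```text
t: 46.82
tcp_pos: [587.4, -169.3, 37.5]
ee_rot: [-0.0, 0.66, 0.751, 0.002]
force: [0.1, -0.4, 0.1]
finger_gap: 0.92
grasp_force: 0.0
```

Run:
```python
from lib import *
s=cam("scene");t=cam("top")
for w in washers(t,s): print(*w)
for r,p in rects("scene",s,"red",60,600):
    if 285<r[0][0]<320 and 230<r[0][1]<270: print(np.round(r[0],1),np.round(r[1]),p.min(0),p.max(0))
a=np.linspace(0,2*np.pi,60);ring=proj(s,np.c_[584+32*np.cos(a),132+32*np.sin(a),0*a+50]);print("exp ring",ring.min(0).round(1),ring.max(0).round(1))
move([592,-201,-26],np.radians(7.6));print(manip.read_state()['joint_pos'].round(2))
```

```text
red [ 465.4 -343.7] [435.  228.5] [array([ 468. , -348.6,   -1.8])]
red [594.4 139.4] [238.3 181.2] []
grey [530.8 436.3] [119. 209.] [array([530.1, 429.2,  19.3])]
grey [ 600.9 -317.3] [421.8 174.2] [array([ 601.8, -318.8,    5.8])]
[302. 247.] [14. 20.] [292 240] [312 254]
exp ring [291.3 238.5] [314.1 255. ]
T [-0.1141, -0.0033, 0.2122] W [0.001, -0.0009, -0.0002] p [ 588.3 -167.1   37.7] t 46.9 j7 0.86
[-0.46  0.69  0.88  1.84 -0.66  0.93  0.86]
```

{"api": "send_rows", "payload": {
  "motion": [
    {"translation":[-0.111,-0.002,0],"twist":[0,0,0],"gripper":0.95},
    {"translation":[-0.111,-0.002,0.05],"twist":[0,0,0],"gripper":0.95},
    {"translation":[-0.111,-0.002,0.12],"twist":[0,0,0],"gripper":0.95},
    {"translation":[-0.111,-0.002,0.18],"twist":[0,0,0],"gripper":0.95},
    {"translation":[-0.111,-0.002,0.211],"twist":[0,0,0],"gripper":0.95},
    {"translation":[-0.111,-0.002,0.211],"twist":[0,0,0],"gripper":0.95},
    {"translation":[-0.111,-0.002,0.211],"twist":[0,0,0],"gripper":0.6},
    {"translation":[-0.111,-0.002,0.211],"twist":[0,0,0],"gripper":0.6},
    {"translation":[-0.111,-0.002,0.211],"twist":[0,0,0],"gripper":0.6},
    {"translation":[-0.111,-0.002,0.211],"twist":[0,0,0],"gripper":0.6}
  ]
}}

```text
t: 48.18
tcp_pos: [591.9, -202.7, -24.0]
ee_rot: [0.001, 0.66, 0.751, 0.002]
force: [-2.4, 1.2, 5.9]
finger_gap: 0.684
grasp_force: 63.1
```

```bash
python3 -c "
from lib import *
move([584.3,131.5,110],np.radians(7.6))
print(manip.read_state()['joint_pos'].round(2))"
```

```text
T [1.1087, 0.1198, -0.444] W [0.0012, -0.0006, -0.0012] p [ 591.9 -202.7  -24. ] t 48.2 j7 0.96
[-0.34  0.79  0.8   1.82 -0.74  0.86  0.96]
```

{"api": "send_rows", "payload": {
  "motion": [
    {"translation":[0,0,-0.1],"twist":[0,0,0],"gripper":0.6},
    {"translation":[0,0,-0.25],"twist":[0,0,0],"gripper":0.6},
    {"translation":[0.05,0.01,-0.45],"twist":[0,0,0],"gripper":0.6},
    {"translation":[0.2,0.03,-0.45],"twist":[0,0,0],"gripper":0.6},
    {"translation":[0.36,0.05,-0.45],"twist":[0,0,0],"gripper":0.6},
    {"translation":[0.52,0.07,-0.45],"twist":[0,0,0],"gripper":0.6},
    {"translation":[0.68,0.09,-0.45],"twist":[0,0,0],"gripper":0.6},
    {"translation":[0.84,0.11,-0.45],"twist":[0,0,0],"gripper":0.6},
    {"translation":[1,0.12,-0.45],"twist":[0,0,0],"gripper":0.6},
    {"translation":[1,0.12,-0.45],"twist":[0,0,0],"gripper":0.6},
    {"translation":[1,0.12,-0.45],"twist":[0,0,0],"gripper":0.6}
  ]
}}

```text
t: 49.55
tcp_pos: [588.1, 99.2, 110.1]
ee_rot: [0.001, 0.66, 0.751, 0.001]
force: [1.1, -1.1, -0.7]
finger_gap: 0.686
grasp_force: 64.5
```

```bash
python3 -c "
from lib import *
move([584.3,130.3,33],np.radians(7.6))
print(manip.read_state()['joint_pos'].round(2))"
```

```text
T [0.1043, 0.0003, 0.2572] W [0.0009, -0.0003, -0.001] p [588.1  99.2 110.1] t 49.5 j7 0.36
[-1.    0.58  0.99  1.85 -0.57  1.03  0.36]
```

{"api": "send_rows", "payload": {
  "motion": [
    {"translation":[0.104,0,0],"twist":[0,0,0],"gripper":0.6},
    {"translation":[0.104,0,0],"twist":[0,0,0],"gripper":0.6},
    {"translation":[0.104,0,0],"twist":[0,0,0],"gripper":0.6},
    {"translation":[0.104,0,0.1],"twist":[0,0,0],"gripper":0.6},
    {"translation":[0.104,0,0.18],"twist":[0,0,0],"gripper":0.6},
    {"translation":[0.104,0,0.23],"twist":[0,0,0],"gripper":0.6},
    {"translation":[0.104,0,0.248],"twist":[0,0,0],"gripper":0.6},
    {"translation":[0.104,0,0.248],"twist":[0,0,0],"gripper":0.6}
  ]
}}

```text
t: 50.55
tcp_pos: [584.4, 130.4, 35.4]
ee_rot: [0.0, 0.66, 0.751, 0.001]
force: [0.3, 0.8, -1.0]
finger_gap: 0.682
grasp_force: 64.5
```

{"api": "send_rows", "payload": {
  "motion": [
    {"translation":[0,0,0.004],"twist":[0,0,0],"gripper":0.6},
    {"translation":[0,0,0.007],"twist":[0,0,0],"gripper":0.6},
    {"translation":[0,0,0.007],"twist":[0,0,0],"gripper":0.9},
    {"translation":[0,0,0.007],"twist":[0,0,0],"gripper":0.92},
    {"translation":[0,0,0.007],"twist":[0,0,0],"gripper":0.92},
    {"translation":[0,0,0.007],"twist":[0,0,0],"gripper":0.92},
    {"translation":[0,0,-0.1],"twist":[0,0,0],"gripper":0.92},
    {"translation":[0,0,-0.28],"twist":[0,0,0],"gripper":0.92},
    {"translation":[-0.15,-0.06,-0.28],"twist":[0,0,0],"gripper":0.92},
    {"translation":[-0.32,-0.12,-0.28],"twist":[0,0,0],"gripper":0.92},
    {"translation":[-0.49,-0.18,-0.28],"twist":[0,0,0],"gripper":0.92},
    {"translation":[-0.66,-0.24,-0.28],"twist":[0,0,0],"gripper":0.92},
    {"translation":[-0.83,-0.33,-0.28],"twist":[0,0,0],"gripper":0.92},
    {"translation":[-1,-0.42,-0.28],"twist":[0,0,0],"gripper":0.92},
    {"translation":[-1,-0.42,-0.28],"twist":[0,0,0],"gripper":0.92},
    {"translation":[-1,-0.42,-0.28],"twist":[0,0,0],"gripper":0.92}
  ]
}}

```text
t: 52.55
tcp_pos: [497.7, -183.0, 118.7]
ee_rot: [0.0, 0.66, 0.751, 0.002]
force: [0.4, 0.1, 0.5]
finger_gap: 0.92
grasp_force: 0.0
```

Run:
```python
from lib import *
s=cam("scene");t=cam("top")
for w in washers(t,s): print(*w)
move([466,-344.3,-29.5],np.radians(7.6));print(manip.read_state()['joint_pos'].round(2))
```

```text
red [ 461.6 -348.4] [437. 230.] [array([ 462.1, -350.3,   -3.4])]
grey [530.8 436.3] [119. 209.] [array([530.1, 429.2,  19.3])]
T [-0.5253, -0.1804, 0.4917] W [0.0008, -0.0007, -0.0002] p [ 498.6 -181.3  118.5] t 52.6 j7 0.83
[-0.61  0.44  1.08  2.   -0.48  0.97  0.83]
```

Run:
```python
from lib import *
s=cam("scene");t=cam("top")
for n,c in(("top",t),("scene",s)):
    for r,p in rects(n,c,"red",50,600):
        X=plane(c,[r[0]],2)[0]
        if X[1]<-250 and X[0]>300: print(n,np.round(r[0],1),np.round(r[1]),p.min(0),p.max(0),cv2.contourArea(p),X.round(1))
s4=dict(np.load("scene4.npz"));t4=dict(np.load("top4.npz"))
for n,c in(("top",t4),("scene",s4)):
    for r,p in rects(n,c,"red",50,600):
        X=plane(c,[r[0]],2)[0]
        if X[1]<-250 and X[0]>300: print(n,np.round(r[0],1),np.round(r[1]),p.min(0),p.max(0),cv2.contourArea(p),X.round(1))
```

```text
top [436.5 230. ] [21. 25.] [424 216] [447 241] 402.0 [ 461.6 -347.2    2. ]
top [464.6 216.8] [27.  7.] [462 203] [470 230] 108.5 [ 492.6 -419.2    2. ]
scene [196. 186.] [10. 18.] [187 181] [205 191] 133.0 [ 467.2 -345.6    2. ]
scene [174.8 182.8] [ 5. 16.] [168 177] [181 189] 56.0 [ 489.2 -423.6    2. ]
top [435.  228.5] [25. 24.] [423 216] [447 241] 475.5 [ 465.4 -343.7    2. ]
top [464.8 216.8] [27.  6.] [460 203] [470 230] 143.0 [ 492.6 -419.6    2. ]
scene [196. 186.] [10. 18.] [187 181] [205 191] 134.5 [ 467.2 -345.6    2. ]
scene [174.5 182.5] [ 4. 16.] [168 177] [181 189] 57.0 [ 488.5 -425.3    2. ]
```

{"api": "send_rows", "payload": {
  "motion": [
    {"translation":[-0.15,-0.05,0.05],"twist":[0,0,0],"gripper":0.95},
    {"translation":[-0.3,-0.1,0.1],"twist":[0,0,0],"gripper":0.95},
    {"translation":[-0.45,-0.15,0.15],"twist":[0,0,0],"gripper":0.95},
    {"translation":[-0.525,-0.179,0.2],"twist":[0,0,0],"gripper":0.95},
    {"translation":[-0.525,-0.179,0.3],"twist":[0,0,0],"gripper":0.95},
    {"translation":[-0.525,-0.179,0.4],"twist":[0,0,0],"gripper":0.95},
    {"translation":[-0.525,-0.179,0.4],"twist":[0,0,0],"gripper":0.95}
  ]
}}

```text
t: 53.62
tcp_pos: [464.0, -343.2, -4.2]
ee_rot: [-0.003, 0.659, 0.752, 0.001]
force: [-0.1, -0.3, -0.7]
finger_gap: 0.953
grasp_force: 0.0
```

```bash
python3 -c "
from lib import *
move([466,-344.5,-29.5],np.radians(7.6))
print(manip.read_state()['joint_pos'].round(2))"
```

```text
T [-0.0056, 0.0062, 0.0844] W [-0.0006, -0.0018, -0.0003] p [ 464.  -343.2   -4.2] t 53.6 j7 1.26
[-0.09  0.7   0.83  1.93 -0.7   0.84  1.26]
```

{"api": "send_rows", "payload": {
  "motion": [
    {"translation":[-0.003,0.005,0.05],"twist":[0,0,0],"gripper":0.95},
    {"translation":[-0.003,0.005,0.083],"twist":[0,0,0],"gripper":0.95},
    {"translation":[-0.003,0.005,0.083],"twist":[0,0,0],"gripper":0.95},
    {"translation":[-0.003,0.005,0.083],"twist":[0,0,0],"gripper":0.6},
    {"translation":[-0.003,0.005,0.083],"twist":[0,0,0],"gripper":0.6},
    {"translation":[-0.003,0.005,0.083],"twist":[0,0,0],"gripper":0.6},
    {"translation":[-0.003,0.005,0.083],"twist":[0,0,0],"gripper":0.6}
  ]
}}

```text
t: 54.5
tcp_pos: [466.9, -348.0, -23.3]
ee_rot: [0.001, 0.66, 0.751, 0.002]
force: [-4.0, 3.3, 16.5]
finger_gap: 0.605
grasp_force: 10.5
```

```bash
python3 -c "
from lib import *
move([584.3,131.5,115],np.radians(7.6))
print(manip.read_state()['joint_pos'].round(2))"
```

```text
T [1.5362, 0.5945, -0.4552] W [0.0014, -0.0006, -0.0014] p [ 466.9 -348.   -23.3] t 54.5 j7 1.28
[-0.06  0.73  0.8   1.93 -0.73  0.8   1.28]
```

The fingers rode up onto the cone. I'll reopen, rise and look again.

{"api": "send_rows", "payload": {
  "motion": [
    {"translation":[0,0,-0.01],"twist":[0,0,0],"gripper":0.95},
    {"translation":[0,0,-0.01],"twist":[0,0,0],"gripper":0.95},
    {"translation":[0,0,-0.03],"twist":[0,0,0],"gripper":0.95},
    {"translation":[0,0,-0.1],"twist":[0,0,0],"gripper":0.95},
    {"translation":[0.2,0.0,-0.3],"twist":[0,0,0],"gripper":0.95},
    {"translation":[0.4,0,-0.3],"twist":[0,0,0],"gripper":0.95},
    {"translation":[0.55,0,-0.3],"twist":[0,0,0],"gripper":0.95},
    {"translation":[0.55,0,-0.3],"twist":[0,0,0],"gripper":0.95},
    {"translation":[0.55,0,-0.3],"twist":[0,0,0],"gripper":0.95}
  ]
}}

```text
t: 55.62
tcp_pos: [445.9, -183.3, 64.6]
ee_rot: [0.001, 0.66, 0.752, 0.002]
force: [0.1, 0.3, 1.2]
finger_gap: 0.95
grasp_force: 0.0
```

Run:
```python
from lib import *
s=cam("scene");t=cam("top")
for n,c in(("top",t),("scene",s)):
    for r,p in rects(n,c,"red",50,600):
        X=plane(c,[r[0]],2)[0]
        if X[1]<-250 and X[0]>300: print(n,np.round(r[0],1),np.round(r[1]),p.min(0),p.max(0),cv2.contourArea(p),X.round(1))
move([466,-344.5,-31],np.radians(7.6))
u=proj(t,[[530,-340,0]])[0].astype(int);u2=proj(s,[[500,-330,0]])[0].astype(int)
cv2.imwrite("pics/a7.png",np.hstack([cv2.resize(c["image"][max(v[1]-50,0):v[1]+50,v[0]-50:v[0]+50,::-1],(400,400),interpolation=cv2.INTER_CUBIC) for c,v in((t,u),(s,u2))]))
```

```text
top [465.6 216.7] [27.  6.] [460 203] [470 230] 96.5 [ 492.8 -421.6    2. ]
scene [196. 186.] [10. 18.] [187 181] [205 191] 136.5 [ 467.2 -345.6    2. ]
scene [174.5 182.5] [ 4. 16.] [168 177] [180 189] 56.0 [ 488.5 -425.3    2. ]
T [-0.5352, -0.0001, 0.3182] W [0.0012, -0.0, -0.002] p [ 445.4 -185.3   64.5] t 55.7 j7 0.91
```

View pics/a7.png

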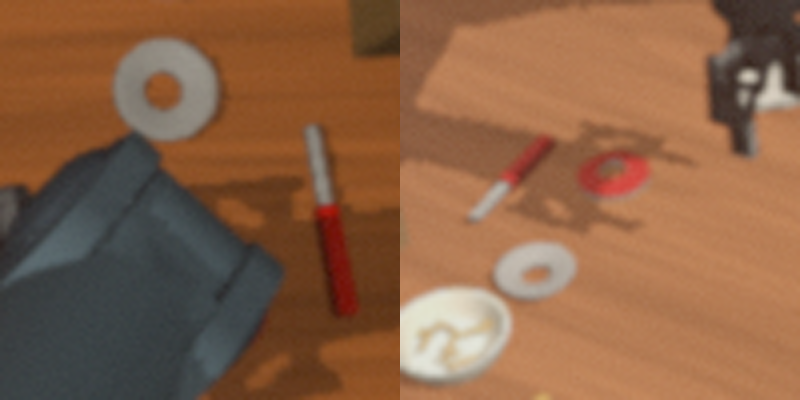

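Crown 3 is unmoved, at (613,173) in the right crop. Retrying slightly deeper.

{"api": "send_rows", "payload": {
  "motion": [
    {"translation":[-0.2,0,0],"twist":[0,0,0],"gripper":0.95},
    {"translation":[-0.4,0,0],"twist":[0,0,0],"gripper":0.95},
    {"translation":[-0.533,0,0.05],"twist":[0,0,0],"gripper":0.95},
    {"translation":[-0.533,0,0.12],"twist":[0,0,0],"gripper":0.95},
    {"translation":[-0.533,0,0.2],"twist":[0,0,0],"gripper":0.95},
    {"translation":[-0.533,0,0.26],"twist":[0,0,0],"gripper":0.95},
    {"translation":[-0.533,0,0.3],"twist":[0,0,0],"gripper":0.95},
    {"translation":[-0.533,0,0.3],"twist":[0,0,0],"gripper":0.95},
    {"translation":[-0.533,0,0.3],"twist":[0,0,0],"gripper":0.95}
  ]
}}

```text
t: 56.85
tcp_pos: [466.6, -341.7, -26.0]
ee_rot: [0.001, 0.66, 0.751, 0.001]
force: [0.2, -0.6, 0.2]
finger_gap: 0.949
grasp_force: 0.0
```

```bash
python3 -c "
from lib import *
move([466,-344.8,-31],np.radians(7.6))"
```

```text
T [-0.0099, -0.0034, 0.0168] W [0.001, -0.0002, -0.0009] p [ 466.6 -341.7  -26. ] t 56.9 j7 1.28
```

{"api": "send_rows", "payload": {
  "motion": [
    {"translation":[-0.008,-0.003,0.01],"twist":[0,0,0],"gripper":0.8},
    {"translation":[-0.008,-0.003,0.015],"twist":[0,0,0],"gripper":0.8},
    {"translation":[-0.008,-0.003,0.018],"twist":[0,0,0],"gripper":0.76},
    {"translation":[-0.008,-0.003,0.018],"twist":[0,0,0],"gripper":0.76},
    {"translation":[-0.008,-0.003,0.018],"twist":[0,0,0],"gripper":0.64},
    {"translation":[-0.008,-0.003,0.018],"twist":[0,0,0],"gripper":0.64},
    {"translation":[-0.008,-0.003,0.018],"twist":[0,0,0],"gripper":0.64},
    {"translation":[-0.008,-0.003,0.018],"twist":[0,0,0],"gripper":0.64}
  ]
}}

```text
t: 57.85
tcp_pos: [464.6, -345.0, -30.0]
ee_rot: [-0.0, 0.66, 0.751, 0.002]
force: [-3.4, 2.8, 13.9]
finger_gap: 0.697
grasp_force: 65.9
```

```bash
python3 -c "
from lib import *
move([584.3,131.5,115],np.radians(7.6))"
```

```text
T [1.5254, 0.5998, -0.4783] W [0.0007, -0.0008, -0.0014] p [ 464.6 -345.   -30. ] t 57.9 j7 1.29
```

{"api": "send_rows", "payload": {
  "motion": [
    {"translation":[0,0,-0.1],"twist":[0,0,0],"gripper":0.6},
    {"translation":[0,0,-0.25],"twist":[0,0,0],"gripper":0.6},
    {"translation":[0.05,0.02,-0.43],"twist":[0,0,0],"gripper":0.6},
    {"translation":[0.2,0.1,-0.49],"twist":[0,0,0],"gripper":0.6},
    {"translation":[0.36,0.2,-0.49],"twist":[0,0,0],"gripper":0.6},
    {"translation":[0.52,0.3,-0.49],"twist":[0,0,0],"gripper":0.6},
    {"translation":[0.68,0.4,-0.49],"twist":[0,0,0],"gripper":0.6},
    {"translation":[0.84,0.5,-0.49],"twist":[0,0,0],"gripper":0.6},
    {"translation":[1,0.6,-0.49],"twist":[0,0,0],"gripper":0.6},
    {"translation":[1,0.6,-0.49],"twist":[0,0,0],"gripper":0.6},
    {"translation":[1,0.6,-0.49],"twist":[0,0,0],"gripper":0.6}
  ]
}}

```text
t: 59.22
tcp_pos: [604.2, -23.9, 115.3]
ee_rot: [0.0, 0.66, 0.752, 0.001]
force: [-0.0, 0.1, -1.9]
finger_gap: 0.692
grasp_force: 64.6
```

{"api": "send_rows", "payload": {
  "motion": [
    {"translation":[0.15,0,0],"twist":[0,0,0],"gripper":0.6},
    {"translation":[0.3,0,0],"twist":[0,0,0],"gripper":0.6},
    {"translation":[0.45,0,0],"twist":[0,0,0],"gripper":0.6},
    {"translation":[0.524,0,0],"twist":[0,0,0],"gripper":0.6},
    {"translation":[0.524,0,0],"twist":[0,0,0],"gripper":0.6},
    {"translation":[0.524,0,0],"twist":[0,0,0],"gripper":0.6}
  ]
}}

```text
t: 59.98
tcp_pos: [585.0, 128.4, 116.5]
ee_rot: [0.001, 0.662, 0.75, 0.001]
force: [0.5, -0.3, -0.9]
finger_gap: 0.688
grasp_force: 64.6
```

Run:
```python
from lib import *
s=cam("scene")
move([584.3,131.3,36],np.radians(7.6))
z=manip.read_state()["tcp_pos"];H=cv2.cvtColor(s["image"],cv2.COLOR_RGB2HSV).astype(int)
m=((H[...,0]<8)|(H[...,0]>172))&(H[...,1]>110)&(H[...,2]>70)
a=np.linspace(0,2*np.pi,60);ring=proj(s,np.c_[584.3+32*np.cos(a),131.5+32*np.sin(a),0*a+z[2]+32]);print(ring.min(0).round(1),ring.max(0).round(1))
x,y=ring.mean(0).astype(int);mm=np.zeros_like(m);mm[y-12:y+13,x-18:x+19]=1
ys,xs=np.nonzero(m&mm);print(xs.min(),ys.min(),xs.max(),ys.max(),len(xs),manip.read_state()['joint_pos'].round(2))
```

```text
T [0.0101, -0.0019, 0.2684] W [0.0009, 0.0, -0.0027] p [585.  128.4 116.5] t 60.0 j7 0.3
[291.4 212.9] [315.5 229.3]
291 212 314 229 162 [-1.05  0.58  1.    1.84 -0.56  1.04  0.3 ]
```

{"api": "send_rows", "payload": {
  "motion": [
    {"translation":[0.007,0,0.05],"twist":[0,0,0],"gripper":0.6},
    {"translation":[0.007,0,0.1],"twist":[0,0,0],"gripper":0.6},
    {"translation":[0.007,0,0.17],"twist":[0,0,0],"gripper":0.6},
    {"translation":[0.007,0,0.23],"twist":[0,0,0],"gripper":0.6},
    {"translation":[0.007,0,0.25],"twist":[0,0,0],"gripper":0.6},
    {"translation":[0.007,0,0.26],"twist":[0,0,0],"gripper":0.6},
    {"translation":[0.007,0,0.26],"twist":[0,0,0],"gripper":0.6}
  ]
}}

```text
t: 60.9
tcp_pos: [584.4, 133.4, 38.0]
ee_rot: [0.0, 0.66, 0.751, 0.001]
force: [-0.9, -1.9, -3.8]
finger_gap: 0.693
grasp_force: 65.4
```

{"api": "send_rows", "payload": {
  "motion": [
    {"translation":[-0.005,0,0.003],"twist":[0,0,0],"gripper":0.6},
    {"translation":[-0.005,0,0.006],"twist":[0,0,0],"gripper":0.6},
    {"translation":[-0.005,0,0.006],"twist":[0,0,0],"gripper":0.9},
    {"translation":[-0.005,0,0.006],"twist":[0,0,0],"gripper":0.92},
    {"translation":[-0.005,0,0.006],"twist":[0,0,0],"gripper":0.92},
    {"translation":[-0.005,0,0.006],"twist":[0,0,0],"gripper":0.92},
    {"translation":[-0.005,0,-0.1],"twist":[0,0,0],"gripper":0.92},
    {"translation":[0,0,-0.2],"twist":[0,0,0],"gripper":0.92},
    {"translation":[-0.15,-0.02,-0.2],"twist":[0,0,0.05],"gripper":0.92},
    {"translation":[-0.32,-0.04,-0.2],"twist":[0,0,0.1],"gripper":0.92},
    {"translation":[-0.49,-0.06,-0.2],"twist":[0,0,0.15],"gripper":0.92},
    {"translation":[-0.66,-0.08,-0.2],"twist":[0,0,0.2],"gripper":0.92},
    {"translation":[-0.83,-0.1,-0.2],"twist":[0,0,0.26],"gripper":0.92},
    {"translation":[-1,-0.12,-0.2],"twist":[0,0,0.32],"gripper":0.92},
    {"translation":[-1,-0.12,-0.2],"twist":[0,0,0.38],"gripper":0.92},
    {"translation":[-1,-0.12,-0.2],"twist":[0,0,0.44],"gripper":0.92},
    {"translation":[-1,-0.12,-0.2],"twist":[0,0,0.5],"gripper":0.92},
    {"translation":[-1,-0.12,-0.2],"twist":[0,0,0.5],"gripper":0.92}
  ]
}}

```text
t: 63.15
tcp_pos: [587.4, -167.8, 97.3]
ee_rot: [-0.0, 0.998, 0.066, 0.001]
force: [0.1, 0.2, 0.5]
finger_gap: 0.92
grasp_force: 0.0
```

Run:
```python
from lib import *
s=cam("scene");t=cam("top")
for w in washers(t,s): print(*w)
for n,c in(("top",t),("scene",s)):
    for r,p in rects(n,c,"grey",150,600):
        X=plane(c,[r[0]],7)[0]
        if X[1]<-250 and 500<X[0]<650: print(n,np.round(r[0],1),np.round(r[1]),X.round(1))
print(manip.read_state()['joint_pos'].round(2));move([602,-318.6,0],np.radians(-82.4))
for r,p in rects("scene",s,"red",40,600):
    if 285<r[0][0]<320 and 220<r[0][1]<270: print(np.round(r[0],1),np.round(r[1]),p.min(0),p.max(0))
a=np.linspace(0,2*np.pi,60);ring=proj(s,np.c_[584+32*np.cos(a),131.5+32*np.sin(a),0*a+68]);print("exp ring",ring.min(0).round(1),ring.max(0).round(1))
```

```text
red [597.7 142.5] [237. 180.] []
grey [530.8 435. ] [119.5 209. ] [array([529.9, 428.7,  18.7])]
grey [ 600.9 -317.3] [421.8 174.3] [array([ 602.1, -319.1,    5.3])]
top [421.8 174.3] [24. 23.] [ 600.9 -317.3    7. ]
top [522.5 154.5] [ 5. 73.] [ 646.5 -576.     7. ]
scene [176.3 210.1] [13. 18.] [ 603.7 -319.5    7. ]
[-0.66  0.84  1.26  1.82 -0.88  1.17 -0.54]
T [-0.0188, 0.5054, 0.3243] W [-0.0005, -0.0007, -0.0002] p [ 587.4 -167.7   97.5] t 63.2 j7 -0.54
[303.5 242.5] [15. 21.] [293 235] [314 250]
exp ring [291.2 234. ] [314.3 250.5]
```

{"api": "send_rows", "payload": {
  "motion": [
    {"translation":[0,0.15,0],"twist":[0,0,0],"gripper":0.95},
    {"translation":[-0.01,0.3,0],"twist":[0,0,0],"gripper":0.95},
    {"translation":[-0.019,0.45,0],"twist":[0,0,0],"gripper":0.95},
    {"translation":[-0.019,0.505,0.05],"twist":[0,0,0],"gripper":0.95},
    {"translation":[-0.019,0.505,0.15],"twist":[0,0,0],"gripper":0.95},
    {"translation":[-0.019,0.505,0.25],"twist":[0,0,0],"gripper":0.95},
    {"translation":[-0.019,0.505,0.33],"twist":[0,0,0],"gripper":0.95},
    {"translation":[-0.019,0.505,0.33],"twist":[0,0,0],"gripper":0.95},
    {"translation":[-0.019,0.505,0.33],"twist":[0,0,0],"gripper":0.95}
  ]
}}

```text
t: 64.38
tcp_pos: [602.1, -319.3, -0.5]
ee_rot: [-0.0, 0.998, 0.065, 0.002]
force: [0.1, -0.4, 0.8]
finger_gap: 0.95
grasp_force: 0.0
```

```bash
python3 -c "
from lib import *
print(manip.read_state()['joint_pos'].round(2));move([602,-318.6,-27],np.radians(-82.4))"
```

```text
[-0.28  1.    1.07  1.68 -0.98  1.09 -0.34]
T [-0.0002, -0.0023, 0.0884] W [-0.0001, -0.0011, -0.001] p [ 6.021e+02 -3.193e+02 -5.000e-01] t 64.4 j7 -0.34
```

{"api": "send_rows", "payload": {
  "motion": [
    {"translation":[0,-0.001,0.05],"twist":[0,0,0],"gripper":0.9},
    {"translation":[0,-0.001,0.088],"twist":[0,0,0],"gripper":0.85},
    {"translation":[0,-0.001,0.088],"twist":[0,0,0],"gripper":0.8},
    {"translation":[0,-0.001,0.088],"twist":[0,0,0],"gripper":0.62},
    {"translation":[0,-0.001,0.088],"twist":[0,0,0],"gripper":0.62},
    {"translation":[0,-0.001,0.088],"twist":[0,0,0],"gripper":0.62},
    {"translation":[0,-0.001,0.088],"twist":[0,0,0],"gripper":0.62}
  ]
}}

```text
t: 65.25
tcp_pos: [601.6, -318.3, -28.0]
ee_rot: [-0.001, 0.998, 0.065, 0.001]
force: [0.1, -0.6, 0.0]
finger_gap: 0.693
grasp_force: 64.5
```

```bash
python3 -c "
from lib import *
print(manip.read_state()['joint_pos'].round(2));move([584,131.5,125],np.radians(-82.4))"
```

```text
[-0.27  1.03  1.04  1.68 -1.01  1.06 -0.33]
T [0.1363, -1.4952, -0.5074] W [-0.0004, -0.0008, -0.0011] p [ 601.6 -318.3  -28. ] t 65.2 j7 -0.33
```

{"api": "send_rows", "payload": {
  "motion": [
    {"translation":[0,0,-0.1],"twist":[0,0,0],"gripper":0.6},
    {"translation":[0,0,-0.25],"twist":[0,0,0],"gripper":0.6},
    {"translation":[0.01,-0.05,-0.43],"twist":[0,0,0],"gripper":0.6},
    {"translation":[0.02,-0.2,-0.51],"twist":[0,0,0],"gripper":0.6},
    {"translation":[0.04,-0.36,-0.51],"twist":[0,0,0],"gripper":0.6},
    {"translation":[0.06,-0.52,-0.51],"twist":[0,0,0],"gripper":0.6},
    {"translation":[0.08,-0.68,-0.51],"twist":[0,0,0],"gripper":0.6},
    {"translation":[0.1,-0.84,-0.51],"twist":[0,0,0],"gripper":0.6},
    {"translation":[0.12,-1,-0.51],"twist":[0,0,0],"gripper":0.6},
    {"translation":[0.136,-1,-0.51],"twist":[0,0,0],"gripper":0.6},
    {"translation":[0.136,-1,-0.51],"twist":[0,0,0],"gripper":0.6}
  ]
}}

```text
t: 66.62
tcp_pos: [603.6, -16.2, 127.2]
ee_rot: [-0.001, 0.998, 0.065, 0.002]
force: [0.2, -0.8, 0.0]
finger_gap: 0.693
grasp_force: 64.8
```

{"api": "send_rows", "payload": {
  "motion": [
    {"translation":[0,-0.15,0],"twist":[0,0,0],"gripper":0.6},
    {"translation":[0,-0.3,0],"twist":[0,0,0],"gripper":0.6},
    {"translation":[0,-0.45,0],"twist":[0,0,0],"gripper":0.6},
    {"translation":[0,-0.495,0],"twist":[0,0,0],"gripper":0.6},
    {"translation":[0,-0.495,0],"twist":[0,0,0],"gripper":0.6},
    {"translation":[0,-0.495,0],"twist":[0,0,0],"gripper":0.6}
  ]
}}

```text
t: 67.38
tcp_pos: [584.1, 128.0, 126.5]
ee_rot: [-0.0, 0.998, 0.062, 0.002]
force: [-0.2, -1.0, -1.0]
finger_gap: 0.694
grasp_force: 64.9
```

Run:
```python
from lib import *
s=cam("scene")
for i in range(1): move([584.3,131.4,47],np.radians(-82.4))
print(manip.read_state()['joint_pos'].round(2))
u=proj(s,[[584,132,95]])[0].astype(int);x,y=u-40
cv2.imwrite("pics/a8.png",cv2.resize(s["image"][y:y+80,x:x+80,::-1],(480,480),interpolation=cv2.INTER_CUBIC))
a=np.linspace(0,2*np.pi,60);z=manip.read_state()["tcp_pos"][2];ring=proj(s,np.c_[584.3+32*np.cos(a),131.4+32*np.sin(a),0*a+z+28+7.]);print("exp ring in crop",((ring.min(0)-[x,y])*6).round(),((ring.max(0)-[x,y])*6).round())
```

```text
T [0.0015, -0.0105, 0.2645] W [-0.0002, -0.001, -0.0027] p [584.  128.1 126.4] t 67.4 j7 -1.02
[-1.22  0.85  1.36  1.84 -0.89  1.24 -1.02]
exp ring in crop [170.  86.] [316. 184.]
```

View pics/a8.png

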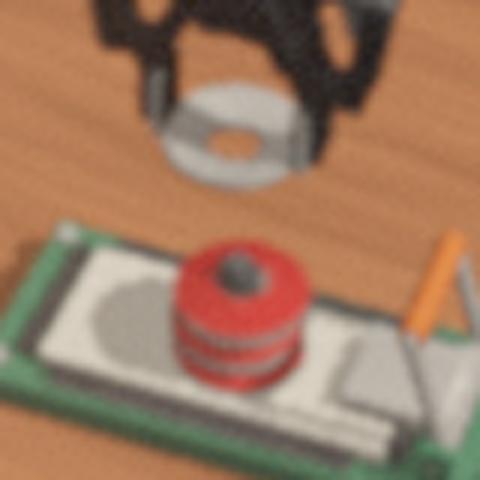

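{"api": "send_rows", "payload": {
  "motion": [
    {"translation":[0,0,0.02],"twist":[0,0,0],"gripper":0.6},
    {"translation":[0,0,0.05],"twist":[0,0,0],"gripper":0.6},
    {"translation":[0,0,0.07],"twist":[0,0,0],"gripper":0.6},
    {"translation":[0,0,0.07],"twist":[0,0,0],"gripper":0.6},
    {"translation":[0,0,0.07],"twist":[0,0,0],"gripper":0.6}
  ]
}}

```text
t: 68.05
tcp_pos: [584.0, 131.5, 104.8]
ee_rot: [-0.001, 0.998, 0.065, 0.001]
force: [0.7, -0.9, -1.3]
finger_gap: 0.692
grasp_force: 64.9
```

```bash
python3 -c "
from lib import *
move([584.3,131,47],np.radians(-82.4))"
```

```text
T [0.0003, 0.0021, 0.1927] W [-0.0004, -0.0008, -0.0011] p [584.  131.5 104.8] t 68.0 j7 -1.01
```

Confirmed: the command was already right and the reading was lagging. Lowering.

{"api": "send_rows", "payload": {
  "motion": [
    {"translation":[0,0.002,0.05],"twist":[0,0,0],"gripper":0.6},
    {"translation":[0,0.002,0.1],"twist":[0,0,0],"gripper":0.6},
    {"translation":[0,0.002,0.15],"twist":[0,0,0],"gripper":0.6},
    {"translation":[0,0.002,0.175],"twist":[0,0,0],"gripper":0.6},
    {"translation":[0,0.002,0.184],"twist":[0,0,0],"gripper":0.6},
    {"translation":[0,0.002,0.184],"twist":[0,0,0],"gripper":0.6}
  ]
}}

```text
t: 68.8
tcp_pos: [584.3, 130.9, 49.7]
ee_rot: [-0.001, 0.998, 0.064, 0.001]
force: [-0.3, 0.3, -0.2]
finger_gap: 0.692
grasp_force: 64.9
```

{"api": "send_rows", "payload": {
  "motion": [
    {"translation":[0,0,0.004],"twist":[0,0,0],"gripper":0.6},
    {"translation":[0,0,0.007],"twist":[0,0,0],"gripper":0.6},
    {"translation":[0,0,0.007],"twist":[0,0,0],"gripper":0.6}
  ]
}}

```text
t: 69.18
tcp_pos: [584.2, 131.1, 47.6]
ee_rot: [-0.001, 0.998, 0.065, 0.001]
force: [0.7, 0.4, -0.7]
finger_gap: 0.694
grasp_force: 64.9
```

{"api": "send_rows", "payload": {
  "motion": [
    {"translation":[0,0,0],"twist":[0,0,0],"gripper":0.85},
    {"translation":[0,0,0],"twist":[0,0,0],"gripper":0.9},
    {"translation":[0,0,0],"twist":[0,0,0],"gripper":0.92},
    {"translation":[0,0,0],"twist":[0,0,0],"gripper":0.92},
    {"translation":[0,0,-0.05],"twist":[0,0,0],"gripper":0.92},
    {"translation":[0,0,-0.15],"twist":[0,0,0],"gripper":0.92},
    {"translation":[0,0,-0.3],"twist":[0,0,0],"gripper":0.92},
    {"translation":[0.0,0.2,-0.4],"twist":[0,0,0],"gripper":0.92},
    {"translation":[0.0,0.4,-0.4],"twist":[0,0,0],"gripper":0.92},
    {"translation":[0.0,0.6,-0.4],"twist":[0,0,0],"gripper":0.92},
    {"translation":[0.0,0.75,-0.4],"twist":[0,0,0],"gripper":0.92},
    {"translation":[0.0,0.75,-0.4],"twist":[0,0,0],"gripper":0.92},
    {"translation":[0.0,0.75,-0.4],"twist":[0,0,0],"gripper":0.92},
    {"translation":[0.0,0.75,-0.4],"twist":[0,0,0],"gripper":0.92}
  ]
}}

```text
t: 70.92
tcp_pos: [613.3, -90.2, 167.1]
ee_rot: [-0.001, 0.998, 0.066, 0.001]
force: [0.4, 0.1, -0.4]
finger_gap: 0.923
grasp_force: 0.0
```

Run:
```python
from lib import *
o=[]
for n in("top","scene"):
    c=cam(n);x,y=proj(c,[[582,150,50]])[0].astype(int)-50;x=max(x,0)
    o.append(cv2.resize(c["image"][y:y+100,x:x+100,::-1],(400,400),interpolation=cv2.INTER_CUBIC))
cv2.imwrite("pics/end.png",np.hstack(o));print(manip.read_state()["tcp_pos"])
```

```text
[613.17441088 -90.28970637 166.91553161]
```

View pics/end.png

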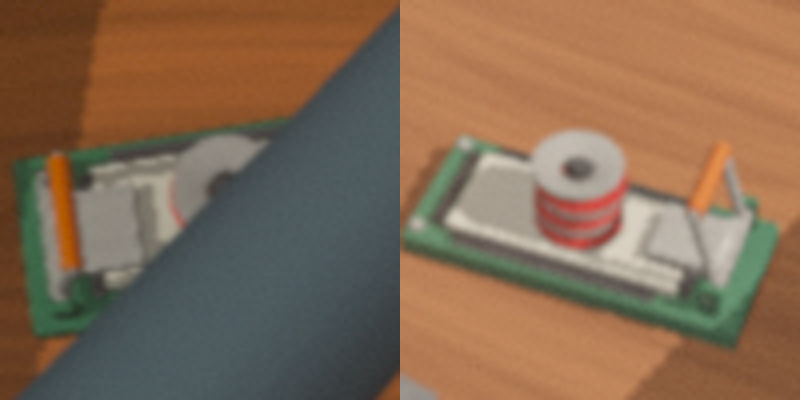

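The end view shows an alternating six-high stack at (580,190), plate seated, strap lying on the plate end. One check of the bar before handing in.

Run:
```python
from lib import *
t=cam("top");s=cam("scene");e=[569.7,223.7,98]
for n,c in(("top",t),("scene",s)):
    u=proj(c,[e])[0];print(n,"exp",u.round(1))
    H=cv2.cvtColor(c["image"],cv2.COLOR_RGB2HSV).astype(int);m=(H[...,0]>8)&(H[...,0]<18)&(H[...,1]>(190 if n=="top" else 150))&(H[...,2]>(150 if n=="top" else 165))
    for a,p in blobs(m,15,300):
        r=cv2.minAreaRect(p.astype(np.float32))
        if np.hypot(*(np.array(r[0])-u))<15: print(np.round(r[0],1),np.round(r[1]))
ca=np.radians(97.6);d=np.array([np.cos(ca),np.sin(ca)])
for a in(0,.1,.2):
    th=np.arctan2(62,-20)-a;q=np.r_[np.array([582,131.5])+d*(113+65*np.cos(th)),36+65*np.sin(th)];print(a,proj(t,[q])[0].round(1),proj(s,[q])[0].round(1))
```

```text
top exp [196.4 184.7]
[196.3 184. ] [26.  3.]
scene exp [335.9 242.9]
[335.3 241.2] [ 5. 18.]
0 [196.4 184.8] [335.9 243. ]
0.1 [193.6 185. ] [338.2 243.1]
0.2 [190.7 185.4] [340.5 243.5]
```

The clamp angle comes out at about 0, fully shut. Handing in.

```bash
python3 -c "
from plant import manip
print(manip.job_done())"
```

```text
the job is handed in; nothing more can be done
None
```

The job is handed in: the plate is home, the clamp was shut after it, and all six washers are stacked alternating on the arbor with the gripper clear, though no verdict came back; one early fingertip touch on bare counter read 54 N, and joints 2 and 3 sat at their listed limits for a few moves (readings up to 0.0005 rad past).

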